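# File the soil-profile boards in the numbered rack

### The job

File the two soil-profile boards upright on their long edges in the numbered rack, in order: first the pale one-stud board in the one-stud pocket, then the dark two-stud board in the two-stud pocket. A board lying flat cannot be gripped for filing, so each time lean the board on the dark sloping stand, let go of it, and take it again by its upper edge. Set the boards down without dropping them, do not press them on the pockets with more than 80 N, and leave the jug, can, tamper, loose core ring and brush where they are.

Things in the scene. Friction and masses are not known exactly. Their poses are not given: they have to be found in the camera images.
- board1: First board: varnished ash slab 140 long (own x) x 64 wide (own y) x 18 thick (own z), about 0.2 kg, with a pale sandy soil strip and one brass stud on its upper (+z) face, studs near its -x end. Origin at the middle of the slab (9 mm above the bench as it lies). It starts lying flat, soil up.
- board2: Second board: varnished ash slab 140 long (own x) x 64 wide (own y) x 18 thick (own z), about 0.2 kg, with a near-black peat soil strip and two brass studs on its upper (+z) face, studs near its -x end. Origin at the middle of the slab (9 mm above the bench as it lies). It starts lying flat, soil up.
- stand: Fixed dark wooden stand, 124 (own x) x 62 x 72 high; origin under its centre. Two 16 wide cheeks at own x = -54, +54 (92 free between, only a bar 8 high at y = 18) carry a 45 degree slope rising towards own +y, facing up and towards -y. Slope and a 12 mm lip square to it meet at own y = -30, z = 35; the slope runs 54 up from there, so a leaning board sticks out 10 over it.
- stand_rest (a point): Where the origin (middle) of a board lies when it leans on the stand, lower long edge against the lips, soil face up: own y = -13.7, z = 64.0 of the stand. The board's own x then lies along the stand's x, its z at 45 degrees, halfway between up and the stand's -y. Only position is meant; axes as the stand's.
- rack: Fixed brown base plank 190 x 212 x 8 high that carries the three pocket blocks side by side along its y, 70 apart, in any order. Origin at the centre of its underside.
- pocket1: Fixed green block 174 (own x) x 68 (own y) x 34 high, one brass stud on top at its -x end: pocket 1. Origin under its centre, z up. Central slot along own x: 150 long x 22.5 wide, 28 deep, floor 6 above the origin, 3 mm chamfers. A board home has its origin 38 above this origin, its own y vertical, its own x along the pocket's x (either way round).
- pocket2: Fixed green block 174 (own x) x 68 (own y) x 34 high, two brass studs on top at its -x end: pocket 2. Origin under its centre, z up. Central slot along own x: 150 long x 22.5 wide, 28 deep, floor 6 above the origin, 3 mm chamfers. A board home has its origin 38 above this origin, its own y vertical, its own x along the pocket's x (either way round).
- pocket3: Fixed green block 174 (own x) x 68 (own y) x 34 high, three brass studs on top at its -x end: pocket 3. Origin under its centre, z up. Central slot along own x: 150 long x 22.5 wide, 28 deep, floor 6 above the origin, 3 mm chamfers. It already holds a reddish clay board (fixed), whose upper edge is 70 above the origin.
- jug: White enamel jug, 90 across, 130 high, loose bystander; origin under its centre.
- can: Tin sample can, 70 across, 70 high, loose bystander; origin under its centre.
- tamper: Steel ring tamper standing on its 56 mm foot, 130 high, loose bystander; origin under its centre.
- corering: Loose galvanised core ring, 58 across, 50 high, standing on the bench, bystander; origin under its centre.
- brush: Brush lying beyond the rack, about 200 long along own x, bystander; origin under its middle.

How it is judged:
On the way, in this order (a step that is already met when the one before it is completed fails the run):
1. the one-stud board leans on the stand: its middle within 20 mm of stand_rest, sloping 45 degrees (within 9), lined up with the stand within 8 degrees, let go and still (distance between board1 and stand_rest below 0.02 m and angle between board1's own z axis and vertical between 0.62 and 0.95 rad and angle between the x axis of board1 and the x axis of stand, either way round below 0.15 rad and contact force between board1 and stand above 0.2 N and contact force between the fingers and board1 below 0.05 N and linear speed of board1 below 0.03 m/s), for 0.2 s.
2. the one-stud board stands fully home in the one-stud pocket (bottom edge within 4 mm of the slot floor), let go and still (x of board1 in the frame of pocket1 between -0.008 and 0.008 m and y of board1 in the frame of pocket1 between -0.008 and 0.008 m and z of board1 in the frame of pocket1 between 0.034 and 0.042 m and angle between the y axis of board1 and the z axis of pocket1, either way round below 0.26 rad and angle between the x axis of board1 and the x axis of pocket1, either way round below 0.1 rad and contact force between the fingers and board1 below 0.05 N and linear speed of board1 below 0.03 m/s), for 0.2 s.
3. the two-stud board leans on the stand: its middle within 20 mm of stand_rest, sloping 45 degrees (within 9), lined up with the stand within 8 degrees, let go and still (distance between board2 and stand_rest below 0.02 m and angle between board2's own z axis and vertical between 0.62 and 0.95 rad and angle between the x axis of board2 and the x axis of stand, either way round below 0.15 rad and contact force between board2 and stand above 0.2 N and contact force between the fingers and board2 below 0.05 N and linear speed of board2 below 0.03 m/s), for 0.2 s.
4. the two-stud board stands fully home in the two-stud pocket (bottom edge within 4 mm of the slot floor), let go and still (x of board2 in the frame of pocket2 between -0.008 and 0.008 m and y of board2 in the frame of pocket2 between -0.008 and 0.008 m and z of board2 in the frame of pocket2 between 0.034 and 0.042 m and angle between the y axis of board2 and the z axis of pocket2, either way round below 0.26 rad and angle between the x axis of board2 and the x axis of pocket2, either way round below 0.1 rad and contact force between the fingers and board2 below 0.05 N and linear speed of board2 below 0.03 m/s), for 0.2 s.
At the end, for the whole second after the job is handed in: Both boards stand on a long edge in the pockets of their own number, fully home (height within 4 mm, centred within 8 mm along and across the slot, upright within 15 degrees), at rest and with no finger touching them (all of step 2 and all of step 4).
It fails at once if board 1 is let go and falls (moves faster than 0.6 m/s while no finger touches it: a drop of about 18 mm) (contact force between the fingers and board1 below 0.01 N and linear speed of board1 above 0.6 m/s).
It fails at once if board 2 is let go and falls (moves faster than 0.6 m/s while no finger touches it: a drop of about 18 mm) (contact force between the fingers and board2 below 0.01 N and linear speed of board2 above 0.6 m/s).
It fails at once if a bystander (jug, can, tamper, loose core ring, brush) is shifted by more than 20 mm (distance of any of jug, can, tamper, corering, brush from where it was at the start of the episode above 0.02 m).
It fails at once if board 1 is pressed on a pocket block with more than 80 N (contact force between board1 and pocket1 above 80 N or contact force between board1 and pocket2 above 80 N or contact force between board1 and pocket3 above 80 N).
It fails at once if board 2 is pressed on a pocket block with more than 80 N (contact force between board2 and pocket1 above 80 N or contact force between board2 and pocket2 above 80 N or contact force between board2 and pocket3 above 80 N).
It also fails if it takes over 72 s, if anything falls off the work surface, if the arm or the gripper's body presses on something with over 40 N, if the wrist force passes 120 N, or if a joint passes its speed limit or range.

### The arm

A 6-joint arm with a two-finger parallel gripper is mounted at the origin on the work surface. World frame = base frame: x ahead of the robot, y to its left, z up, the work surface at z = 0. Lengths are in m, angles in rad, forces in N, time in s.
With the tool pointing down it reaches from about 0.225 to 0.725 m from the base axis. Payload 3.1 kg.
Tool frame: the origin (TCP) lies between the finger pads; the fingertips stand 11 mm ahead of it and the grasp point (between the pads) lies 8 mm behind it; x points along the fingers, y is the direction in which the jaws open and shut, and the axes are right-handed (so a half turn about x gives the same grasp; the last joint's range is limited). The gripper opens to 85 mm and grips with 20 to 120 N. Pads are 22 mm wide; open, the fingers measure 114 mm over their backs; the gripper's body (76 mm by 85 mm) begins 54 mm behind the grasp point. The pads swing forward as they close: fully open they stand 13 mm farther back than shut.
Start: joints at [-1.304, 0.048, 0.099, 1.622, 0, 1.443], TCP at [0.202, -0.485, 0.242] pointing down, gripper open.
Joint ranges: [-2.91, 2.91], [-0.99, 1.94], [-1.21, 1.42], [-2.12, 2.29], [-1.49, 1.47], [-3.14, 3.14]. Speed limits (rad/s): [2.79, 2.79, 3.14, 3.14, 3.14, 3.14].

### API

Orientations are given as a rotation vector (axis times angle).
In Python, from station import ctrl, snapshot, get_calibration, ticket, models gives the robot as it stands. The module is installed in compiled form; this text tells all that it offers.
- The arm moves only by the tool drive_tool, never from a script. Its argument "targets" is a list of rows, each an object with "grip": the opening, from 0 (shut) to 1 (fully open); "dp": the shift along the tool's x, y, z in m, a list of three; "twist": the turn about the tool's x in degrees. In form: [{"grip": grip, "dp": [x, y, z], "twist": twist}, ...]. A call has 1 to 8 rows; each row is the pose to reach, as a shift and turn from the pose commanded when the call began, along the tool's axes at that moment; what a row does not reach only later rows make up. A row lasts 1/10 s, in which the tool goes at most 50 mm and 8.59 degrees, less where a joint would pass 70% of its speed; a pose out of reach is approached as far as the arm can. A call with a gripper value outside its range is refused whole. The fingers move at their own pace and stop on an object; "force" is the grip in N (left out, the last holds). Time passes only in rows, so rows that repeat a pose let the fingers close. It gives the time, the measured TCP pose, the force and the opening at its end, in the units of the state.
- ctrl.read_state(): the state, without advancing time (a new reading comes with each control period).
- snapshot(name): name is "scene" or "top" or "wrist"; returns (picture, depth): 480x640x3 uint8, blue, green, red; 480x640 float32, m along the optical axis (not along the pixel's ray), 0 where there is no reading.
- get_calibration(name): a dict with "intrinsics" (3x3 intrinsics, pixels), "extrinsics" (4x4, takes a point from camera to world coordinates). Camera axes: x right, y up, looking along -z (the intrinsics and any distortion apply to the point x, -y, -z); pixel columns grow to the right and rows downward; lengths in m; the calibration is good to about 2 mm. A picture is of the moment at which its call begins: read the wrist's pose just before it. get_calibration takes no time and is no camera call; for the wrist camera it gives the pose at the moment of the call.
- ticket.sign_off(): hands the job in, once; it reports no verdict.
Trained networks look in the newest picture that a camera, given by its name, has taken for a name from the list of things; names that differ only in an ending like _2 or _b are one class to them, and where a whole thing is asked for, a point or a joint stands for the part that bears it (a point fixed in the world has none). Each returns a list of dicts, best first, with "p" (0 to 1); they miss things now and then, are a little off and sometimes report something else, mostly with a low value. They report only what shows in the picture. A call takes as long as a camera call.
- models.spot_in(camera, label): "bbox" ([centre column, centre row, width, height] in pixels, round what is visible of it).
- models.mark_of(camera, label): "at" ([row, column] in pixels: a listed point, or the origin of a listed thing).
The state is a dict: "time_s": time; "joint_positions": joint angles; "qd": joint speeds; "joint_efforts": joint torques, N m; "ee_pos": TCP position; "ee_rot": TCP orientation; "contact_force": force on the tool from outside, world axes, zero at the start; "torque": the same for the moment, N m; "opening": finger opening in m.
Only numpy, scipy, OpenCV 4.12 (cv2) and the standard library are available. Lean on these libraries where they do the work, as an engineer would, in place of code of your own. Each camera call takes 0.05 s, during which the arm holds its last target. There are 200 camera calls.

## Working session

There is one attempt and no reset: what is moved stays moved. The work goes in short steps, Python scripts to look and compute and a tool call to move; the robot and the scene stay as the last step left them, time stands still between calls to the robot, and variables do not carry over. Pictures are saved under pics/ and viewed, about 8 in all and at most 12, crops included, and the job is handed in when it is done.

Besides the shell and the picture viewer there is one more tool, called after "Call:" as name(argument=value, ...) on one line, values as JSON. drive_tool: Moves the arm, as the interface text tells. Its arguments: {"type":"object","properties":{"targets":{"type":"array","items":{"type":"object","properties":{"grip":{"type":"number"},"dp":{"type":"array","items":{"type":"number"}},"twist":{"type":"number"}}}},"force":{"type":"number"}},"required":["targets"]}

```bash
mkdir -p pics; cat > h.py <<'E'
import numpy as np,cv2
from scipy.spatial.transform import Rotation as R
from station import ctrl,snapshot,get_calibration,ticket,models
def K(cam):
    c=get_calibration(cam);return np.array(c["intrinsics"]),np.array(c["extrinsics"])
def ray(cam,u,v):
    k,T=K(cam);d=np.array([(u-k[0,2])/k[0,0],-(v-k[1,2])/k[1,1],-1.]);return T[:3,3],T[:3,:3]@d
def onplane(cam,u,v,z):
    o,d=ray(cam,u,v);return o+d*(z-o[2])/d[2]
def atdepth(cam,u,v,dep):
    o,d=ray(cam,u,v);return o+d*dep
def proj(cam,p):
    k,T=K(cam);q=T[:3,:3].T@(np.asarray(p)-T[:3,3]);return k[0,0]*q[0]/-q[2]+k[0,2],k[1,1]*-q[1]/-q[2]+k[1,2]
def cloud(cam,D):
    k,T=K(cam);v,u=np.mgrid[:480,:640];P=np.stack([(u-k[0,2])/k[0,0]*D,-(v-k[1,2])/k[1,1]*D,-D],-1);return P@T[:3,:3].T+T[:3,3]
def st():
    s=ctrl.read_state();Rm=R.from_rotvec(s["ee_rot"]).as_matrix()
    print("t",round(s["time_s"],2),"p",np.round(s["ee_pos"],4),"xax",np.round(Rm[:,0],3),"yax",np.round(Rm[:,1],3),"F",np.round(s["contact_force"],1),"op",round(s["opening"],4),"q",np.round(s["joint_positions"],2))
    return s,Rm
E
python3 - <<'E'
from h import *
st()
I,D=snapshot("top");cv2.imwrite("pics/top.png",I);np.save("topD.npy",D)
J,E=snapshot("scene");cv2.imwrite("pics/scene.png",J)
print(K("top"))
for l in ["board1","board2","stand","stand_rest","rack","pocket1","pocket2","pocket3","jug","can","tamper","corering","brush"]:
    r=models.mark_of("top",l)
    for a in r[:2]:
        v,u=a["at"];print(l,round(a["p"],2),round(u),round(v),np.round(atdepth("top",u,v,D[int(min(v,479)),int(min(u,639))]),3))
E
```

```text
t 0.0 p [ 0.2018 -0.484   0.2411] xax [-0.001  0.002 -1.   ] yax [ 0.385 -0.923 -0.002] F [ 0.4 -1.2  0.2] op 0.0856 q [-1.3   0.05  0.1   1.62  0.    1.44]
(array([[579.6715278 ,   0.        , 322.08217278],
       [  0.        , 579.6715278 , 244.22111222],
       [  0.        ,   0.        ,   1.        ]]), array([[-5.06312798e-03,  9.92232990e-01, -1.24290215e-01,
         4.67993988e-01],
       [-9.99987157e-01, -5.05190905e-03,  4.05439175e-04,
        -6.95961230e-03],
       [-2.25612739e-04,  1.24290672e-01,  9.92245825e-01,
         1.38262895e+00],
       [ 0.00000000e+00,  0.00000000e+00,  0.00000000e+00,
         1.00000000e+00]]))
board1 0.81 478 316 [ 0.468 -0.372  0.017]
board1 0.58 401 328 [ 0.441 -0.19   0.017]
board2 0.81 478 316 [ 0.468 -0.372  0.017]
board2 0.58 401 328 [ 0.441 -0.19   0.017]
stand 0.72 325 307 [ 0.492 -0.013  0.002]
stand_rest 0.92 333 307 [ 0.491 -0.032 -0.   ]
pocket1 0.93 189 323 [0.456 0.292 0.069]
pocket1 0.74 163 329 [0.442 0.366 0.013]
pocket2 0.93 189 323 [0.456 0.292 0.069]
pocket2 0.74 163 329 [0.442 0.366 0.013]
pocket3 0.93 189 323 [0.456 0.292 0.069]
pocket3 0.74 163 329 [0.442 0.366 0.013]
jug 0.96 467 233 [ 0.652 -0.33   0.104]
can 0.69 265 202 [0.733 0.125 0.066]
corering 0.8 426 237 [ 0.658 -0.258 -0.   ]
brush 0.63 181 223 [0.691 0.326 0.025]
```

View pics/top.png

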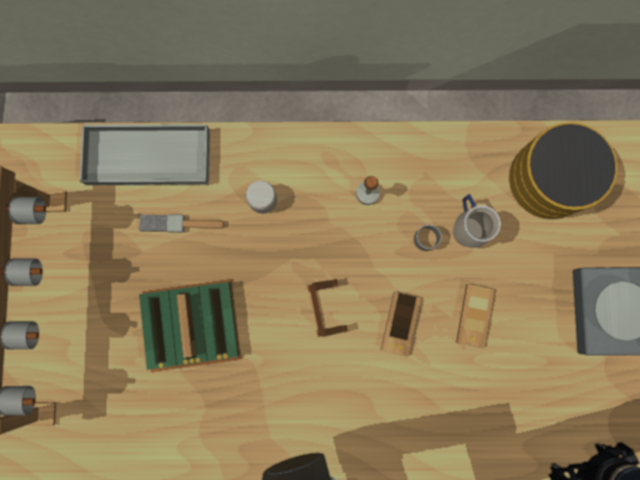

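View pics/scene.png

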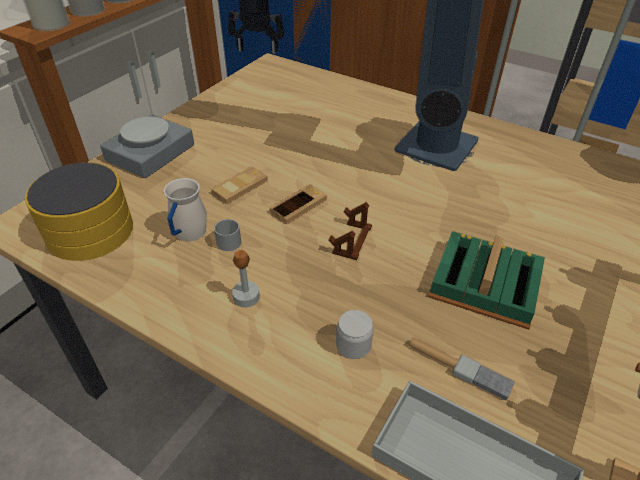

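```bash
python3 - <<'E'
from h import *
I=cv2.imread("pics/top.png");D=np.load("topD.npy");P=cloud("top",D);Z=P[...,2]
a=cv2.resize(I[265:385,130:250],(480,480),interpolation=cv2.INTER_CUBIC);b=cv2.resize(I[265:365,300:500],(800,400),interpolation=cv2.INTER_CUBIC)
c=np.zeros((600,800,3),np.uint8);c[:200,:400]=cv2.resize(b,(400,200));c[200:600,:400]=cv2.resize(a,(400,400))
c[200:520,400:800]=cv2.resize(I[275:345,300:360],(400,320),interpolation=cv2.INTER_CUBIC) if 0 else cv2.resize(I[270:350,300:400],(400,320),interpolation=cv2.INTER_CUBIC)
cv2.imwrite("pics/z1.png",c)
def rect(name,sl,lo,hi):
    m=np.zeros(Z.shape,bool);m[sl]=True;m&=(Z>lo)&(Z<hi)&(D>0);p=P[m]
    r=cv2.minAreaRect(p[:,:2].astype(np.float32));bx=cv2.boxPoints(r);print(name,m.sum(),np.round(r[0],4),np.round(r[1],4),round(r[2],1),"mean",np.round(p.mean(0),4))
rect("b1",np.s_[270:360,445:505],.010,.03)
rect("b2",np.s_[280:365,370:435],.010,.03)
rect("rack",np.s_[265:385,125:255],.025,.045)
rect("clay",np.s_[265:385,125:255],.055,.09)
rect("stand",np.s_[265:345,295:362],.02,.09)
rect("standtop",np.s_[265:345,295:362],.06,.09)
print(np.median(Z[400:430,200:250]))
E
```

```text
b1 1670 [ 0.465  -0.3865] [0.1078 0.1402] 79.0 mean [ 0.4687 -0.3655  0.0177]
b2 1651 [ 0.4524 -0.1874] [0.073 0.14 ] 76.8 mean [ 0.4511 -0.1908  0.0175]
rack 4888 [0.4505 0.3016] [0.1742 0.2099] 7.8 mean [0.4501 0.3007 0.0395]
clay 648 [0.4508 0.3005] [0.1399 0.0207] 7.6 mean [0.4511 0.2993 0.0743]
stand 379 [ 0.4898 -0.0246] [0.1239 0.059 ] 11.2 mean [ 0.4903 -0.0239  0.0521]
standtop 136 [ 0.4863 -0.0075] [0.1236 0.0239] 11.4 mean [ 0.4859 -0.0061  0.0671]
-0.0011925032831662241
```

View pics/z1.png

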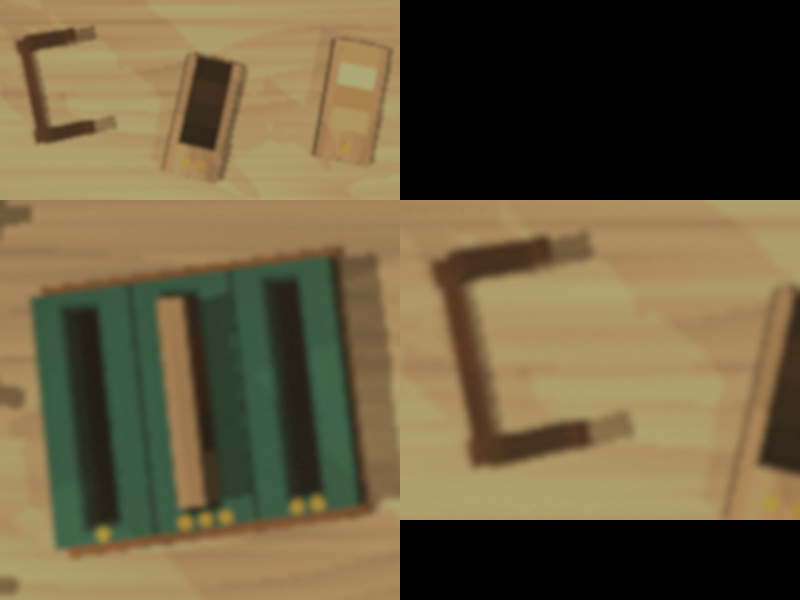

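```bash
cat >> h.py <<'E'
def go(x,y,z,yaw):  # yaw: jaw axis direction deg, mod 180
    s,Rm=st();d=Rm.T@(np.array([x,y,z])-s["ee_pos"]);cur=np.degrees(np.arctan2(Rm[1,1],Rm[0,1]))
    dy=(yaw-cur+90)%180-90
    print("dp",np.round(d,4),"twist",round(-dy,2))
E
python3 -c "
from h import *
go(.4685,-.369,.24,79)"
```

```text
t 0.75 p [ 0.2019 -0.4846  0.2424] xax [ 0. -0. -1.] yax [ 0.385 -0.923  0.   ] F [-0.1 -0.2 -0.1] op 0.0856 q [-1.3   0.05  0.1   1.62 -0.    1.44]
dp [ 0.0023 -0.0042 -0.2905] twist 33.62
```

Call:
drive_tool(targets=[{"grip": 1, "dp": [0, -0.004, -0.29], "twist": 33.6}, {"grip": 1, "dp": [0, -0.004, -0.29], "twist": 33.6}, {"grip": 1, "dp": [0, -0.004, -0.29], "twist": 33.6}, {"grip": 1, "dp": [0, -0.004, -0.29], "twist": 33.6}, {"grip": 1, "dp": [0, -0.004, -0.29], "twist": 33.6}, {"grip": 1, "dp": [0, -0.004, -0.29], "twist": 33.6}, {"grip": 1, "dp": [0, -0.004, -0.29], "twist": 33.6}, {"grip": 1, "dp": [0, -0.004, -0.29], "twist": 33.6}])

```text
time_s: 1.55
ee_pos: [0.4695, -0.3682, 0.2418]
ee_rot: [-2.122, 0.2, 2.123]
contact_force: [0.6, 0.2, -0.0]
opening: 0.0854
```

```bash
python3 - <<'E'
from h import *
st();I,D=snapshot("wrist");cv2.imwrite("pics/w1.png",I);np.save("w1D.npy",D);print(K("wrist"))
P=cloud("wrist",D)
print([ (round(a["p"],2),np.round(a["at"])) for a in models.mark_of("wrist","board1")])
hsv=cv2.cvtColor(I,cv2.COLOR_BGR2HSV)
Z=P[...,2];m=((Z>.012)&(Z<.03)&(D>0)).astype(np.uint8)
n,L,s,c=cv2.connectedComponentsWithStats(m)
for i in range(1,n):
    if s[i,4]>2000:
        p=P[L==i];p=p[np.abs(p[:,2]-np.median(p[:,2]))<.003];r=cv2.minAreaRect(p[:,:2].astype(np.float32));print(s[i],np.round(r[0],4),np.round(r[1],4),round(r[2],1),np.median(p[:,2]))
E
```

```text
t 1.55 p [ 0.4695 -0.3682  0.2418] xax [-0.001  0.    -1.   ] yax [-0.187 -0.982 -0.   ] F [ 0.6  0.2 -0. ] op 0.0854 q [-0.78  0.24  0.31  1.64 -0.    2.55]
(array([[339.92347019,   0.        , 319.78175515],
       [  0.        , 339.92347019, 244.55065879],
       [  0.        ,   0.        ,   1.        ]]), array([[-1.88256557e-01,  9.43200411e-01,  2.73737929e-01,
         5.37341281e-01],
       [-9.82119866e-01, -1.80851335e-01, -5.22815758e-02,
        -3.81901607e-01],
       [ 1.93866201e-04, -2.78685808e-01,  9.60382311e-01,
         3.73420046e-01],
       [ 0.00000000e+00,  0.00000000e+00,  0.00000000e+00,
         1.00000000e+00]]))
[(0.72, array([214., 314.])), (0.69, array([257., 166.]))]
[ 536   52   18  205 2221] [ 0.4794 -0.6007] [0.0071 0.1976] 88.8 0.021577478768548652
[ 286  146   63  131 7801] [ 0.469  -0.3645] [0.0639 0.1399] 77.7 0.018504087517462797
[ 128  195   69  122 7056] [ 0.4514 -0.1894] [0.0648 0.141 ] 76.0 0.018434785573865187
```

View pics/w1.png

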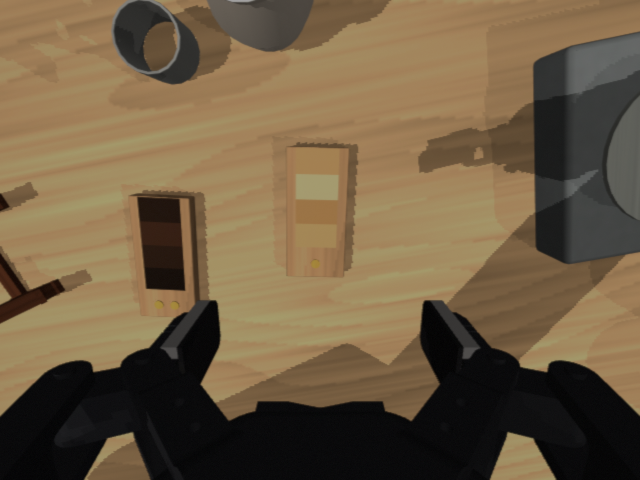

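Call:
drive_tool(targets=[{"grip": 1, "dp": [0.05, -0.003, 0], "twist": -60}, {"grip": 1, "dp": [0.05, -0.003, 0], "twist": -60}, {"grip": 1, "dp": [0.05, -0.003, 0], "twist": -60}, {"grip": 1, "dp": [0.05, -0.003, 0], "twist": -60}, {"grip": 1, "dp": [0.05, -0.003, 0], "twist": -60}, {"grip": 1, "dp": [0.05, -0.003, 0], "twist": -60}, {"grip": 1, "dp": [0.05, -0.003, 0], "twist": -60}])

```text
time_s: 2.35
ee_pos: [0.4666, -0.3679, 0.1927]
ee_rot: [1.711, 0.783, -1.712]
contact_force: [-0.4, -0.6, 0.1]
opening: 0.0855
```

Call:
drive_tool(targets=[{"grip": 1, "dp": [0.05, 0, 0], "twist": -60}, {"grip": 1, "dp": [0.05, 0, 0], "twist": -60}, {"grip": 1, "dp": [0.05, 0, 0], "twist": -60}, {"grip": 1, "dp": [0.05, 0, 0], "twist": -60}, {"grip": 1, "dp": [0.05, 0, 0], "twist": -60}, {"grip": 1, "dp": [0.05, 0, 0], "twist": -60}, {"grip": 1, "dp": [0.05, 0, 0], "twist": -60}])

```text
time_s: 3.05
ee_pos: [0.4666, -0.368, 0.1427]
ee_rot: [0.959, 1.349, -0.96]
contact_force: [0.6, -0.8, 0.7]
opening: 0.0852
```

Call:
drive_tool(targets=[{"grip": 1, "dp": [0, 0, 0], "twist": -58.5}, {"grip": 1, "dp": [0, 0, 0], "twist": -58.5}, {"grip": 1, "dp": [0, 0, 0], "twist": -58.5}, {"grip": 1, "dp": [0, 0, 0], "twist": -58.5}, {"grip": 1, "dp": [0, 0, 0], "twist": -58.5}, {"grip": 1, "dp": [0, 0, 0], "twist": -58.5}, {"grip": 1, "dp": [0, 0, 0], "twist": -58.5}, {"grip": 1, "dp": [0, 0, 0], "twist": -58.5}])

```text
time_s: 3.85
ee_pos: [0.4669, -0.3678, 0.1427]
ee_rot: [0.173, 1.564, -0.174]
contact_force: [0.1, 0.0, -0.5]
opening: 0.0854
```

```bash
cat >> h.py <<'E'
def boards(name):
    I,D=snapshot("wrist");cv2.imwrite(f"pics/{name}.png",I);P=cloud("wrist",D);Z=P[...,2]
    m=((Z>.012)&(Z<.03)&(D>0)).astype(np.uint8);n,L,s,c=cv2.connectedComponentsWithStats(m)
    for i in range(1,n):
        if s[i,4]>2000:
            p=P[L==i];p=p[np.abs(p[:,2]-np.median(p[:,2]))<.003];r=cv2.minAreaRect(p[:,:2].astype(np.float32));print(s[i],np.round(r[0],4),np.round(r[1],4),round(r[2],1),np.median(p[:,2]))
    return I,D,P
E
python3 -c "
from h import *
boards('w2');go(.469,-.3645,.008,77.7)"
```

```text
[  490    66   129   195 17420] [ 0.4529 -0.1887] [0.0658 0.1402] 76.2 0.01818708521851098
[  281   151    88   173 13968] [ 0.4707 -0.3636] [0.0641 0.1403] 77.9 0.018161646052573754
[   0  199   81  164 3208] [ 0.4573 -0.5994] [0.136  0.0041] 0.5 0.020495284071022024
t 3.9 p [ 0.4671 -0.3676  0.1427] xax [-0. -0. -1.] yax [ 0.221  0.975 -0.   ] F [ 0.4 -0.3 -0. ] op 0.0852 q [-0.78  0.23  0.1   1.44 -0.   -0.56]
dp [0.1347 0.0035 0.0011] twist -0.48
```

Call:
drive_tool(targets=[{"grip": 1, "dp": [0.05, 0.004, 0.002], "twist": -0.3}, {"grip": 1, "dp": [0.09, 0.004, 0.002], "twist": -0.3}, {"grip": 1, "dp": [0.115, 0.004, 0.002], "twist": -0.3}, {"grip": 1, "dp": [0.125, 0.004, 0.002], "twist": -0.3}, {"grip": 1, "dp": [0.132, 0.004, 0.002], "twist": -0.3}, {"grip": 1, "dp": [0.132, 0.004, 0.002], "twist": -0.3}])

```text
time_s: 4.5
ee_pos: [0.4714, -0.3635, 0.0107]
ee_rot: [0.168, 1.564, -0.168]
contact_force: [-0.0, -0.1, -0.2]
opening: 0.0854
```

Call:
drive_tool(targets=[{"grip": 0.7, "dp": [0, 0, 0], "twist": 0}, {"grip": 0.7, "dp": [0, 0, 0], "twist": 0}, {"grip": 0.7, "dp": [0, 0, 0], "twist": 0}, {"grip": 0.7, "dp": [0, 0, 0], "twist": 0}, {"grip": 0.7, "dp": [0, 0, 0], "twist": 0}], force=40)

```text
time_s: 5.0
ee_pos: [0.4729, -0.3646, 0.013]
ee_rot: [0.164, 1.561, -0.17]
contact_force: [-0.3, -0.7, 6.3]
opening: 0.0631
```

```bash
python3 - <<'E'
from h import *
st();I,D=snapshot("wrist");cv2.imwrite("pics/w3.png",I)
E
```

```text
t 5.0 p [ 0.4729 -0.3646  0.013 ] xax [ 0.003 -0.004 -1.   ] yax [ 0.211  0.977 -0.003] F [-0.3 -0.7  6.3] op 0.0631 q [-0.77  0.3  -0.08  1.19 -0.   -0.56]
```

View pics/w3.png

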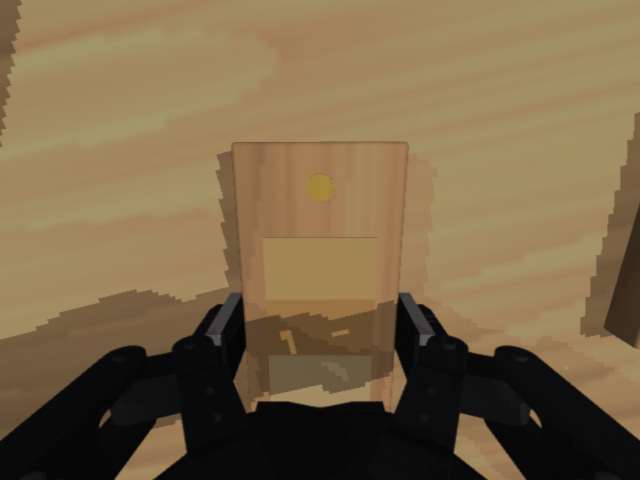

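Call:
drive_tool(targets=[{"grip": 0.6, "dp": [-0.03, 0, 0], "twist": 0}, {"grip": 0.6, "dp": [-0.08, 0, 0], "twist": 0}, {"grip": 0.6, "dp": [-0.13, 0.03, 0.002], "twist": -6}, {"grip": 0.6, "dp": [-0.18, 0.07, 0.002], "twist": -14}, {"grip": 0.6, "dp": [-0.23, 0.11, 0.002], "twist": -20}, {"grip": 0.6, "dp": [-0.24, 0.15, 0.002], "twist": -23.5}, {"grip": 0.6, "dp": [-0.24, 0.19, 0.002], "twist": -23.5}, {"grip": 0.6, "dp": [-0.24, 0.21, 0.002], "twist": -23.5}])

```text
time_s: 5.85
ee_pos: [0.5188, -0.1554, 0.2528]
ee_rot: [-0.157, 1.561, 0.156]
contact_force: [0.3, -0.4, -2.6]
opening: 0.0628
```

Call:
drive_tool(targets=[{"grip": 0.6, "dp": [0, 0, 0], "twist": 0}, {"grip": 0.6, "dp": [0, 0, 0], "twist": 0}])

```text
time_s: 6.05
ee_pos: [0.5176, -0.1574, 0.2499]
ee_rot: [-0.157, 1.566, 0.156]
contact_force: [-0.4, -0.2, -2.1]
opening: 0.0627
```

```bash
python3 - <<'E'
from h import *
st();I,D=snapshot("wrist");cv2.imwrite("pics/w4.png",I);np.save("w4D.npy",D)
P=cloud("wrist",D);np.save("w4P.npy",P)
Z=P[...,2];a=np.radians(11.2);e=np.array([np.cos(a),np.sin(a)]);
m=(Z>.012)&(Z<.085)&(D>0)&(np.hypot(P[...,0]-.49,P[...,1]+.02)<.1)
p=P[m];r=cv2.minAreaRect(p[:,:2].astype(np.float32));print(m.sum(),r)
t=p[p[:,2]>.06];print(len(t),cv2.minAreaRect(t[:,:2].astype(np.float32)),p[:,2].max())
mm=np.zeros(Z.shape,np.uint8);mm[m]=80
ov=I.copy();ov[...,2]=np.maximum(ov[...,2],mm*2);cv2.imwrite("pics/w4o.png",ov)
E
```

```text
t 6.05 p [ 0.5176 -0.1574  0.2499] xax [-0.001 -0.    -1.   ] yax [-0.198  0.98  -0.   ] F [-0.4 -0.2 -2.1] op 0.0627 q [-0.42  0.09  0.16  1.64 -0.   -0.62]
2824 ((0.4910488426685333, -0.022523388266563416), (0.12455450743436813, 0.05971802398562431), 11.284184455871582)
856 ((0.4875805675983429, -0.004493195563554764), (0.12410130351781845, 0.02279961109161377), 10.951874732971191) 0.07400308108511461
```

View pics/w4o.png

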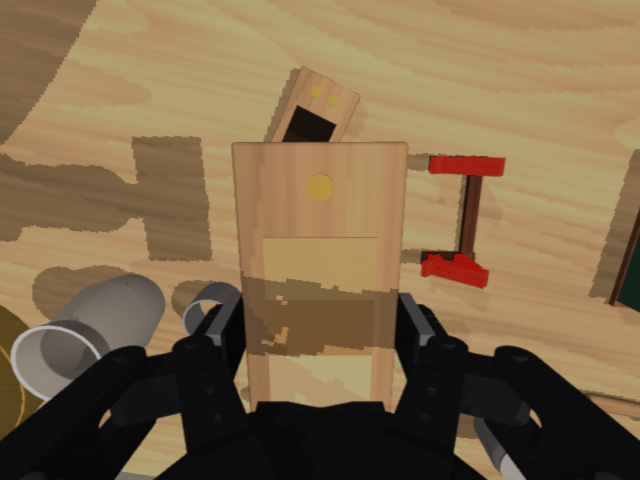

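```bash
python3 - <<'E'
from h import *
P=np.load("w4P.npy");D=np.load("w4D.npy");a=np.radians(11.2);ex=np.array([np.cos(a),np.sin(a)]);ey=np.array([-ex[1],ex[0]])
for nm,PP in (("w",P),("t",cloud("top",np.load("topD.npy")))):
    d=PP[...,:2]-np.array([.49,-.02]);x=d@ex;y=d@ey;Z=PP[...,2]
    for s in (-1,1):
        print(nm,s,[(k,round(np.median(Z[m]),3),round(Z[m].max(),3),m.sum()) for k in range(-46,40,4) for m in [(np.abs(x-s*.054)<.006)&(np.abs(y-k/1000)<.002)&(Z>.006)&(Z<.1)] if m.sum()>0])
    m=(np.abs(x)<.03)&(np.abs(y)<.05)&(Z>.005)&(Z<.012);print("bar y",np.median(y[m]),y[m].min(),y[m].max())
E
```

```text
w -1 [(-34, np.float64(0.039), np.float64(0.041), np.int64(9)), (-30, np.float64(0.041), np.float64(0.044), np.int64(64)), (-26, np.float64(0.041), np.float64(0.043), np.int64(34)), (-22, np.float64(0.037), np.float64(0.039), np.int64(35)), (-18, np.float64(0.037), np.float64(0.04), np.int64(64)), (-14, np.float64(0.041), np.float64(0.045), np.int64(69)), (-10, np.float64(0.045), np.float64(0.047), np.int64(71)), (-6, np.float64(0.048), np.float64(0.052), np.int64(79)), (-2, np.float64(0.052), np.float64(0.056), np.int64(79)), (2, np.float64(0.057), np.float64(0.06), np.int64(84)), (6, np.float64(0.06), np.float64(0.064), np.int64(80)), (10, np.float64(0.064), np.float64(0.069), np.int64(84)), (14, np.float64(0.068), np.float64(0.073), np.int64(95)), (18, np.float64(0.071), np.float64(0.074), np.int64(68)), (22, np.float64(0.069), np.float64(0.071), np.int64(29)), (26, np.float64(0.065), np.float64(0.067), np.int64(20))]
w 1 [(-34, np.float64(0.039), np.float64(0.04), np.int64(2)), (-30, np.float64(0.041), np.float64(0.045), np.int64(54)), (-26, np.float64(0.041), np.float64(0.043), 
[... 2617 characters left out ...]
int64(9)), (-2, np.float64(0.053), np.float64(0.056), np.int64(9)), (2, np.float64(0.056), np.float64(0.06), np.int64(9)), (6, np.float64(0.062), np.float64(0.068), np.int64(9)), (10, np.float64(0.065), np.float64(0.069), np.int64(10)), (14, np.float64(0.069), np.float64(0.072), np.int64(9)), (18, np.float64(0.07), np.float64(0.073), np.int64(9)), (22, np.float64(0.067), np.float64(0.07), np.int64(10)), (26, np.float64(0.061), np.float64(0.068), np.int64(5)), (30, np.float64(0.008), np.float64(0.011), np.int64(8)), (34, np.float64(0.008), np.float64(0.01), np.int64(3)), (38, np.float64(0.009), np.float64(0.01), np.int64(2))]
bar y 0.026832498177913437 -0.02910827515610295 0.04628423826285462
```

```bash
python3 -c "
from h import *
go(.4927,-.0209,.0875,101.2)"
```

```text
t 6.1 p [ 0.5174 -0.1582  0.2495] xax [-0.001 -0.    -1.   ] yax [-0.197  0.98   0.   ] F [-1.3 -1.3 -2.4] op 0.0624 q [-0.42  0.09  0.16  1.64 -0.   -0.62]
dp [0.162  0.1394 0.0031] twist 0.14
```

Call:
drive_tool(targets=[{"grip": 0.6, "dp": [0, 0.045, 0.001], "twist": 0}, {"grip": 0.6, "dp": [0, 0.09, 0.002], "twist": 0}, {"grip": 0.6, "dp": [0.04, 0.125, 0.003], "twist": 0}, {"grip": 0.6, "dp": [0.08, 0.139, 0.003], "twist": 0}, {"grip": 0.6, "dp": [0.12, 0.139, 0.003], "twist": 0}, {"grip": 0.6, "dp": [0.145, 0.139, 0.003], "twist": 0}, {"grip": 0.6, "dp": [0.158, 0.139, 0.003], "twist": 0}, {"grip": 0.6, "dp": [0.158, 0.139, 0.003], "twist": 0}])

```text
time_s: 6.9
ee_pos: [0.4913, -0.0219, 0.0896]
ee_rot: [-0.153, 1.571, 0.155]
contact_force: [-0.7, 0.7, -2.0]
opening: 0.0629
```

```bash
python3 -c "
from h import *
go(.4927,-.0209,.0865,101.2)"
```

```text
t 6.9 p [ 0.4913 -0.0219  0.0896] xax [-0.006  0.001 -1.   ] yax [-0.194  0.981  0.002] F [-0.7  0.7 -2. ] op 0.0629 q [-0.18 -0.01 -0.26  1.32 -0.   -0.38]
dp [0.0031 0.0007 0.0016] twist 0.01
```

Creep down to contact.

Call:
drive_tool(targets=[{"grip": 0.6, "dp": [0.002, 0.001, 0.001], "twist": 0}, {"grip": 0.6, "dp": [0.003, 0.001, 0.001], "twist": 0}, {"grip": 0.6, "dp": [0.003, 0.001, 0.001], "twist": 0}])

```text
time_s: 7.2
ee_pos: [0.4956, -0.0205, 0.0911]
ee_rot: [-0.156, 1.562, 0.154]
contact_force: [0.1, 0.6, -3.1]
opening: 0.0627
```

Call:
drive_tool(targets=[{"grip": 0.6, "dp": [0.0, 0, 0], "twist": 0}, {"grip": 0.6, "dp": [0, 0, 0], "twist": 0}])

```text
time_s: 7.4
ee_pos: [0.4948, -0.0201, 0.0902]
ee_rot: [-0.156, 1.564, 0.155]
contact_force: [-0.9, 1.3, -2.7]
opening: 0.0626
```

```bash
python3 -c "
from h import *
go(.4927,-.0209,.0865,101.2);snapshot('wrist');go(.4927,-.0209,.0865,101.2)"
```

```text
t 7.4 p [ 0.4948 -0.0201  0.0902] xax [ 0.002 -0.    -1.   ] yax [-0.196  0.981 -0.001] F [-0.9  1.3 -2.7] op 0.0626 q [-0.18 -0.01 -0.26  1.32 -0.   -0.37]
dp [ 0.0037 -0.0003 -0.0022] twist 0.12
t 7.45 p [ 0.4946 -0.0201  0.0899] xax [ 0.001 -0.    -1.   ] yax [-0.196  0.981 -0.   ] F [ 0.   0.3 -2.7] op 0.063 q [-0.18 -0.01 -0.26  1.32 -0.   -0.37]
dp [ 0.0034 -0.0004 -0.002 ] twist 0.12
```

Call:
drive_tool(targets=[{"grip": 0.6, "dp": [0.001, 0, -0.001], "twist": 0}, {"grip": 0.6, "dp": [0.003, 0, -0.001], "twist": 0}, {"grip": 0.6, "dp": [0.003, 0, -0.001], "twist": 0}, {"grip": 0.6, "dp": [0.003, 0, -0.001], "twist": 0}])

```text
time_s: 7.85
ee_pos: [0.4931, -0.0202, 0.0862]
ee_rot: [-0.155, 1.565, 0.155]
contact_force: [-0.1, 0.1, -2.1]
opening: 0.0626
```

```bash
python3 -c "
from h import *
st()"
```

```text
t 7.85 p [ 0.4931 -0.0202  0.0862] xax [-0.  0. -1.] yax [-0.196  0.981  0.   ] F [-0.1  0.1 -2.1] op 0.0626 q [-0.18 -0.01 -0.27  1.31 -0.   -0.37]
```

Call:
drive_tool(targets=[{"grip": 0.6, "dp": [0.001, 0, 0], "twist": 0}, {"grip": 0.6, "dp": [0.002, 0, 0], "twist": 0}, {"grip": 0.6, "dp": [0.002, 0, 0], "twist": 0}, {"grip": 0.6, "dp": [0.002, 0, 0], "twist": 0}])

```text
time_s: 8.25
ee_pos: [0.4932, -0.0202, 0.0856]
ee_rot: [-0.155, 1.565, 0.155]
contact_force: [-3.8, 0.5, 5.5]
opening: 0.0627
```

Call:
drive_tool(targets=[{"grip": 0.73, "dp": [0, 0, 0], "twist": 0}, {"grip": 0.75, "dp": [0, 0, 0], "twist": 0}, {"grip": 0.77, "dp": [0, 0, 0], "twist": 0}, {"grip": 0.79, "dp": [0, 0, 0], "twist": 0}, {"grip": 0.81, "dp": [0, 0, 0], "twist": 0}, {"grip": 0.85, "dp": [0, 0, 0], "twist": 0}, {"grip": 0.9, "dp": [0, 0, 0], "twist": 0}, {"grip": 1, "dp": [0, 0, 0], "twist": 0}], force=20)

```text
time_s: 9.05
ee_pos: [0.4932, -0.0202, 0.0843]
ee_rot: [-0.155, 1.565, 0.155]
contact_force: [0.2, 0.7, -0.0]
opening: 0.0855
```

```bash
python3 - <<'E'
from h import *
st();I,D=snapshot("wrist");cv2.imwrite("pics/w5.png",I)
E
```

```text
t 9.05 p [ 0.4932 -0.0202  0.0843] xax [-0.  0. -1.] yax [-0.196  0.981  0.   ] F [ 0.2  0.7 -0. ] op 0.0855 q [-0.18 -0.01 -0.27  1.31  0.   -0.37]
```

View pics/w5.png

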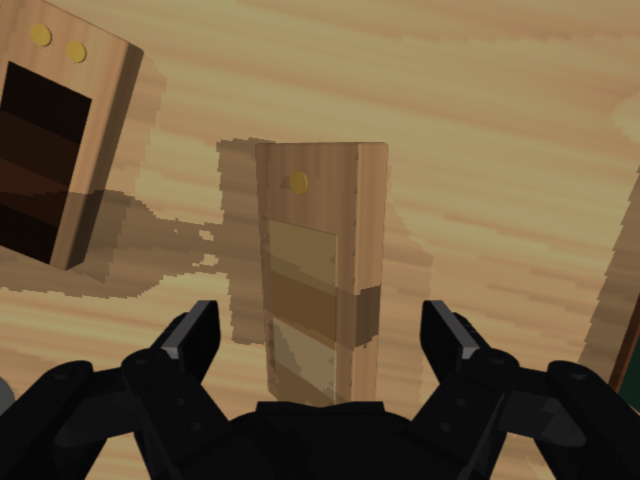

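Call:
drive_tool(targets=[{"grip": 1, "dp": [-0.03, 0, 0], "twist": 0}, {"grip": 1, "dp": [-0.07, 0, 0], "twist": 0}, {"grip": 1, "dp": [-0.1, 0.01, 0.02], "twist": 0}, {"grip": 1, "dp": [-0.1, 0.015, 0.03], "twist": 0}, {"grip": 1, "dp": [-0.1, 0.015, 0.03], "twist": 0}])

```text
time_s: 9.6
ee_pos: [0.5211, 0.0009, 0.1851]
ee_rot: [-0.156, 1.563, 0.156]
contact_force: [-0.3, -0.3, -0.5]
opening: 0.0851
```

```bash
cat >> h.py <<'E'
SO=np.array([.4886,-.0105]);SA=np.radians(11.2)
def lean(name):
    st();I,D=snapshot("wrist");cv2.imwrite(f"pics/{name}.png",I);P=cloud("wrist",D)
    ex=np.array([np.cos(SA),np.sin(SA)]);ey=np.array([-ex[1],ex[0]])
    d=P[...,:2]-SO;x=d@ex;y=d@ey;Z=P[...,2]
    m=(D>0)&(Z>.03)&(Z<.11)&(np.abs(x)<.1)&(np.abs(y)<.06);n,L,s,c=cv2.connectedComponentsWithStats(m.astype(np.uint8))
    i=1+np.argmax(s[1:,4]);m=L==i;x,y,z=x[m],y[m],Z[m];print(m.sum(),"x range",np.percentile(x,[0.3,99.7]),"y",np.percentile(y,[.3,99.7]),"zmax",z.max())
    for lo in (-.06,-.03,0,.03):
        k=(x>lo)&(x<lo+.03)
        if k.sum()>50: j=np.argsort(z[k])[-15:];print("ridge x",lo,"y,z",np.round([np.median(y[k][j]),np.median(z[k][j])],4))
    k=(y<-.008)&(y>-.036)
    A=np.c_[x[k],y[k],np.ones(k.sum())];c=np.linalg.lstsq(A,z[k],rcond=None)[0];print("soil face: slope y deg",np.degrees(np.arctan(c[1])),"skew deg",np.degrees(np.arctan2(-c[0],c[1])),"z at y=-20",c@[0,-.02,1], "expect",.064+.0127+(-.02+.0201))
E
python3 -c "
from h import *
lean('w6')"
```

```text
t 9.6 p [0.5211 0.0009 0.1851] xax [ 0.002 -0.    -1.   ] yax [-0.198  0.98  -0.001] F [-0.3 -0.3 -0.5] op 0.0851 q [-0.13  0.03 -0.03  1.51  0.   -0.33]
14600 x range [-0.07090251  0.06719968] y [-0.04029465  0.01758512] zmax 0.09269626732960595
ridge x -0.06 y,z [0.0041 0.092 ]
ridge x -0.03 y,z [0.0036 0.0917]
ridge x 0 y,z [0.0043 0.0919]
ridge x 0.03 y,z [0.0043 0.0916]
soil face: slope y deg 45.261895759318634 skew deg 0.025006990333169287 z at y=-20 0.0681200427864065 expect 0.07680000000000001
```

```bash
python3 -c "
from h import *
go(.4873,-.0133,.085,101.2)"
```

```text
t 9.65 p [0.5195 0.0006 0.1836] xax [-0.001 -0.    -1.   ] yax [-0.197  0.98   0.   ] F [-0.   0.8  0.4] op 0.0853 q [-0.13  0.03 -0.04  1.51 -0.   -0.33]
dp [ 0.0986 -0.0073 -0.0342] twist 0.18
```

Call:
drive_tool(targets=[{"grip": 0.7, "dp": [0, -0.007, -0.034], "twist": 0.2}, {"grip": 0.585, "dp": [0.02, -0.007, -0.034], "twist": 0.2}, {"grip": 0.585, "dp": [0.05, -0.007, -0.034], "twist": 0.2}, {"grip": 0.585, "dp": [0.075, -0.007, -0.034], "twist": 0.2}, {"grip": 0.585, "dp": [0.09, -0.007, -0.034], "twist": 0.2}, {"grip": 0.585, "dp": [0.098, -0.007, -0.034], "twist": 0.2}, {"grip": 0.585, "dp": [0.098, -0.007, -0.034], "twist": 0.2}, {"grip": 0.585, "dp": [0.098, -0.007, -0.034], "twist": 0.2}])

```text
time_s: 10.45
ee_pos: [0.4874, -0.0133, 0.0863]
ee_rot: [-0.152, 1.566, 0.152]
contact_force: [0.5, -0.3, 0.5]
opening: 0.0502
```

```bash
python3 - <<'E'
from h import *
go(.4873,-.0133,.085,101.2)
I,D=snapshot("wrist");cv2.imwrite("pics/w7.png",I);go(.4873,-.0133,.085,101.2)
E
```

```text
t 10.45 p [ 0.4874 -0.0133  0.0863] xax [-0.001 -0.    -1.   ] yax [-0.193  0.981  0.   ] F [ 0.5 -0.3  0.5] op 0.0502 q [-0.16 -0.02 -0.29  1.31 -0.   -0.36]
dp [ 0.0013  0.     -0.0001] twist -0.09
t 10.5 p [ 0.488  -0.0134  0.087 ] xax [ 0.001 -0.    -1.   ] yax [-0.193  0.981 -0.   ] F [ 0.4 -0.1  0.3] op 0.0501 q [-0.16 -0.02 -0.28  1.31 -0.   -0.36]
dp [ 0.002   0.0002 -0.0007] twist -0.08
```

View pics/w7.png

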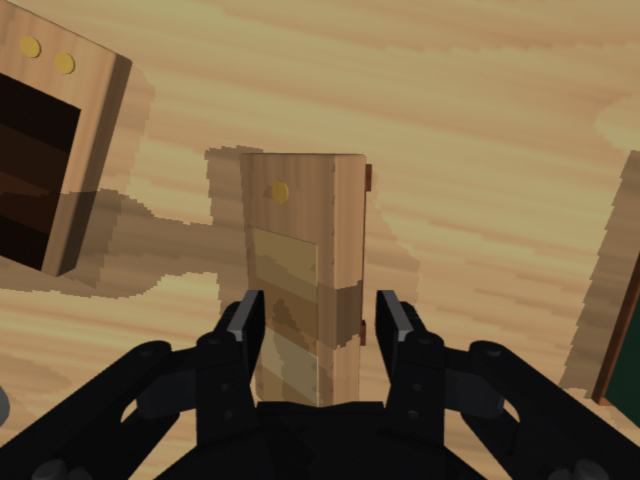

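Call:
drive_tool(targets=[{"grip": 0.55, "dp": [0, -0.003, 0], "twist": 0}, {"grip": 0.51, "dp": [-0.001, -0.006, 0], "twist": 0}, {"grip": 0.48, "dp": [-0.002, -0.008, 0], "twist": 0}, {"grip": 0.45, "dp": [-0.004, -0.0105, 0], "twist": 0}, {"grip": 0.45, "dp": [-0.005, -0.012, 0], "twist": 0}, {"grip": 0.42, "dp": [-0.007, -0.014, 0], "twist": 0}, {"grip": 0.4, "dp": [-0.009, -0.0165, 0], "twist": 0}, {"grip": 0.4, "dp": [-0.009, -0.0165, 0], "twist": 0}])

```text
time_s: 11.3
ee_pos: [0.492, -0.0298, 0.0967]
ee_rot: [-0.153, 1.563, 0.151]
contact_force: [-0.0, 2.2, 1.0]
opening: 0.0339
```

```bash
python3 - <<'E'
from h import *
I,D=snapshot("wrist");cv2.imwrite("pics/w8.png",I);st()
E
```

```text
t 11.35 p [ 0.4917 -0.0298  0.0961] xax [ 0.002 -0.001 -1.   ] yax [-0.193  0.981 -0.001] F [-0.3  1.2 -0.1] op 0.0341 q [-0.2  -0.02 -0.26  1.33 -0.   -0.39]
```

View pics/w8.png

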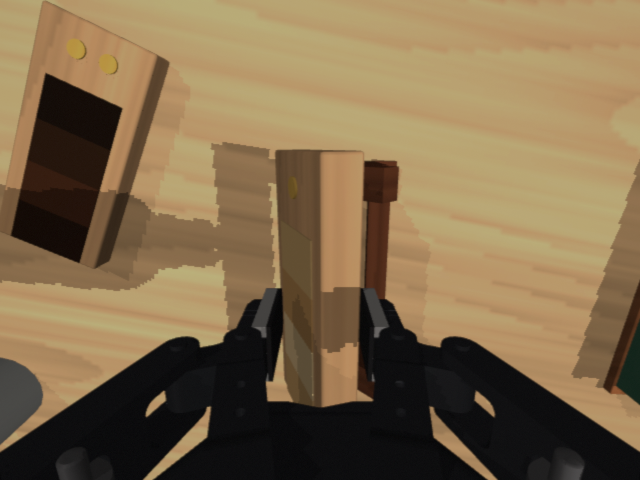

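Works: the board is steep, between the pads. Continue and close.

Call:
drive_tool(targets=[{"grip": 0.37, "dp": [-0.002, -0.003, 0], "twist": 0}, {"grip": 0.34, "dp": [-0.004, -0.005, 0], "twist": 0}, {"grip": 0.31, "dp": [-0.006, -0.008, 0], "twist": 0}, {"grip": 0.28, "dp": [-0.008, -0.01, 0], "twist": 0}, {"grip": 0.1, "dp": [-0.009, -0.0105, 0], "twist": 0}, {"grip": 0.1, "dp": [-0.009, -0.0105, 0], "twist": 0}, {"grip": 0.1, "dp": [-0.009, -0.0105, 0], "twist": 0}, {"grip": 0.1, "dp": [-0.009, -0.0105, 0], "twist": 0}], force=50)

```text
time_s: 12.15
ee_pos: [0.4928, -0.0399, 0.1042]
ee_rot: [-0.153, 1.566, 0.152]
contact_force: [-0.0, -0.9, -0.4]
opening: 0.0169
```

```bash
python3 - <<'E'
from h import *
I,D=snapshot("wrist");cv2.imwrite("pics/w9.png",I);st()
E
```

```text
t 12.2 p [ 0.4928 -0.0398  0.1042] xax [-0. -0. -1.] yax [-0.193  0.981 -0.   ] F [-0.1 -1.1 -0.3] op 0.0168 q [-0.22 -0.02 -0.24  1.35 -0.   -0.41]
```

View pics/w9.png

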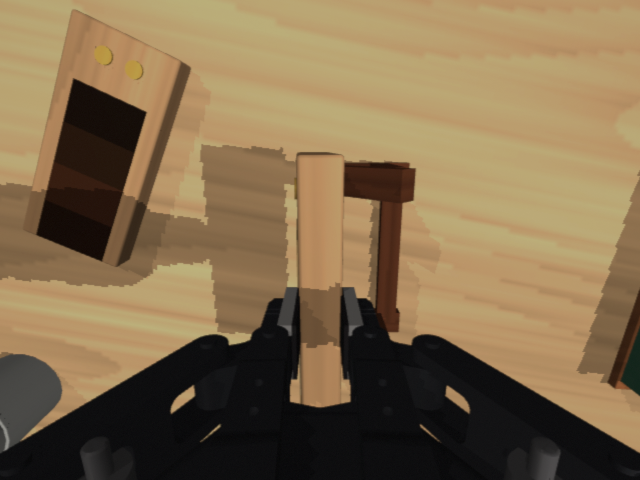

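Call:
drive_tool(targets=[{"grip": 0.1, "dp": [-0.02, 0, 0], "twist": 0}, {"grip": 0.1, "dp": [-0.06, 0, 0], "twist": 0}, {"grip": 0.1, "dp": [-0.1, 0.02, 0.01], "twist": 1}, {"grip": 0.1, "dp": [-0.13, 0.06, 0.02], "twist": 2}, {"grip": 0.1, "dp": [-0.13, 0.1, 0.03], "twist": 3.4}, {"grip": 0.1, "dp": [-0.13, 0.14, 0.04], "twist": 3.4}, {"grip": 0.1, "dp": [-0.13, 0.18, 0.05], "twist": 3.4}, {"grip": 0.1, "dp": [-0.13, 0.22, 0.06], "twist": 3.4}])

```text
time_s: 13.0
ee_pos: [0.5087, 0.1897, 0.2338]
ee_rot: [-0.106, 1.569, 0.106]
contact_force: [0.4, -0.5, -1.3]
opening: 0.0168
```

Call:
drive_tool(targets=[{"grip": 0.1, "dp": [0, 0.04, 0.005], "twist": 0}, {"grip": 0.1, "dp": [0, 0.08, 0.01], "twist": 0}, {"grip": 0.1, "dp": [0, 0.11, 0.01], "twist": 0}, {"grip": 0.1, "dp": [0, 0.11, 0.01], "twist": 0}, {"grip": 0.1, "dp": [0, 0.11, 0.01], "twist": 0}, {"grip": 0.1, "dp": [0, 0.11, 0.01], "twist": 0}])

```text
time_s: 13.6
ee_pos: [0.5043, 0.2973, 0.2339]
ee_rot: [-0.106, 1.569, 0.105]
contact_force: [-0.1, -0.2, -3.1]
opening: 0.0167
```

```bash
cat >> h.py <<'E'
def rack(name,a=7.7,o=(.4506,.302)):
    s,Rm=st();I,D=snapshot("wrist");cv2.imwrite(f"pics/{name}.png",I);P=cloud("wrist",D);np.save(f"{name}P.npy",P)
    Z=P[...,2];m=(D>0)&(Z>.036)&(Z<.047)&(np.abs(P[...,0]-.45)<.13)&(np.abs(P[...,1]-.3)<.14)
    p=P[m];print("top z",np.median(p[:,2]),m.sum(),cv2.minAreaRect(p[:,:2].astype(np.float32)))
    a=np.radians(a);ex=np.array([np.cos(a),np.sin(a)]);ey=np.array([-ex[1],ex[0]]);d=P[...,:2]-np.array(o);x=d@ex;y=d@ey
    for nm,yc in(("p1",.07),("p2",-.07)):
        # slot edges: per-x strips, points at top level; gap in y
        c=[]
        for xs in np.arange(-.06,.061,.02):
            k=m&(np.abs(x-xs)<.008)&(np.abs(y-yc)<.03)
            lo=y[k&(y<yc)];hi=y[k&(y>yc)]
            if len(lo)>20 and len(hi)>20:c.append((xs,np.percentile(lo,98),np.percentile(hi,2)))
        print(nm,[tuple(np.round(np.array(q)*1000,1)) for q in c])
        k=m&(np.abs(y-yc)<.006);print(" slot ends x",np.percentile(x[k&(x<0)],98) if (k&(x<0)).any() else None,np.percentile(x[k&(x>0)],2) if (k&(x>0)).any() else None)
    k=m;print("block x,y range",np.percentile(x[k],[.2,99.8]),np.percentile(y[k],[.2,99.8]))
    return s,Rm,I,D,P
E
python3 - <<'E'
from h import *
s,Rm,I,D,P=rack("w10")
# held board top in tool frame
q=(P-np.array(s["ee_pos"]))@Rm
m=(D>0)&(np.abs(q[...,1])<.03)&(np.abs(q[...,0])<.03)&(np.abs(q[...,2])<.09)
t=q[m];print(len(t),"x(down) med",np.percentile(t[:,0],[5,50,95]),"z range",t[:,2].min(),t[:,2].max())
k=t[t[:,2]<-.03];print("y range at end",np.percentile(k[:,1],[1,99]),"slope", np.polyfit(k[:,2],k[:,0],1))
E
```

```text
t 13.6 p [0.5043 0.2973 0.2339] xax [-0.001 -0.001 -1.   ] yax [-0.134  0.991 -0.001] F [-0.1 -0.2 -3.1] op 0.0167 q [ 0.42  0.21  0.26  1.62 -0.    0.28]
top z 0.041960148064284275 28074 ((0.4519282579421997, 0.30431830883026123), (0.1745181530714035, 0.20881351828575134), 7.842866897583008)
p1 [(np.float64(-60.0), np.float64(60.0), np.float64(83.0)), (np.float64(-40.0), np.float64(60.2), np.float64(82.9)), (np.float64(-20.0), np.float64(60.0), np.float64(83.0)), (np.float64(0.0), np.float64(60.2), np.float64(83.0)), (np.float64(20.0), np.float64(60.1), np.float64(83.0)), (np.float64(40.0), np.float64(60.2), np.float64(83.0)), (np.float64(60.0), np.float64(60.2), np.float64(82.9))]
 slot ends x -0.0735220304078614 0.07628301818050773
p2 [(np.float64(-60.0), np.float64(-79.4), np.float64(-56.6)), (np.float64(-40.0), np.float64(-79.3), np.float64(-56.6)), (np.float64(-20.0), np.float64(-79.4), np.float64(-56.5)), (np.float64(0.0), np.float64(-79.4), np.float64(-56.2)), (np.float64(20.0), np.float64(-79.3), np.float64(-56.3)), (np.float64(40.0), np.float64(-79.3), np.float64(-56.7)), (np.float64(60.0), np.float64(-79.2), np.float64(-56.6))]
 slot ends x -0.07334515146934831 0.07652079992194086
block x,y range [-0.08523502  0.08847817] [-0.10184284  0.10562474]
14358 x(down) med [-0.02592593 -0.00288902 -0.00107499] z range -0.06763953593303935 0.050205717447972
y range at end [-0.01072556  0.00905414] slope [-0.02014867 -0.00314029]
```

View pics/w10.png

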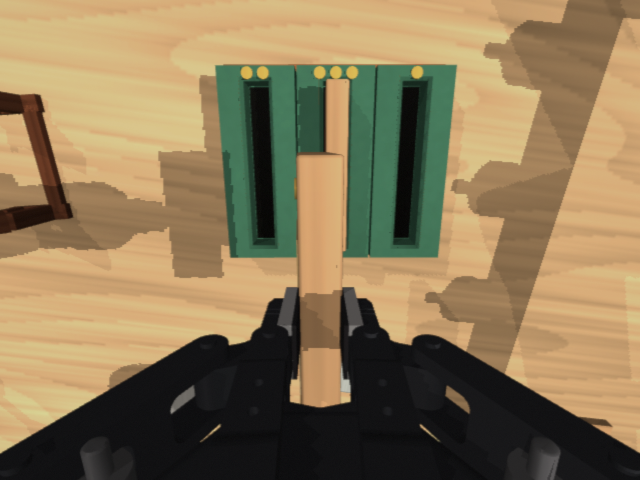

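Call:
drive_tool(targets=[{"grip": 0.1, "dp": [0, 0.03, -0.02], "twist": 0}, {"grip": 0.1, "dp": [0, 0.06, -0.04], "twist": 0}, {"grip": 0.1, "dp": [0, 0.083, -0.053], "twist": 0}, {"grip": 0.1, "dp": [0.04, 0.0835, -0.053], "twist": 0}, {"grip": 0.1, "dp": [0.08, 0.0835, -0.053], "twist": 0}, {"grip": 0.1, "dp": [0.11, 0.0835, -0.053], "twist": 0}, {"grip": 0.1, "dp": [0.11, 0.0835, -0.053], "twist": 0}, {"grip": 0.1, "dp": [0.11, 0.0835, -0.053], "twist": 0}])

```text
time_s: 14.45
ee_pos: [0.4408, 0.3726, 0.1244]
ee_rot: [-0.105, 1.569, 0.104]
contact_force: [-0.1, 0.0, -1.5]
opening: 0.0169
```

```bash
python3 - <<'E'
from h import *
go(.4405,.373,.112,97.7);s,Rm,I,D,P=rack("w11")
E
```

```text
t 14.45 p [0.4408 0.3726 0.1244] xax [-0.001 -0.001 -1.   ] yax [-0.133  0.991 -0.001] F [-0.1  0.  -1.5] op 0.0169 q [0.59 0.19 0.02 1.4  0.   0.45]
dp [ 0.0124  0.0004 -0.0002] twist -0.07
t 14.45 p [0.4408 0.3726 0.1244] xax [-0.001 -0.001 -1.   ] yax [-0.133  0.991 -0.001] F [-0.1  0.  -1.5] op 0.0169 q [0.59 0.19 0.02 1.4  0.   0.45]
top z 0.04345132028459661 44795 ((0.45323216915130615, 0.30510470271110535), (0.174686998128891, 0.20935337245464325), 7.94881010055542)
p1 [(np.float64(-60.0), np.float64(58.9), np.float64(85.2)), (np.float64(-40.0), np.float64(57.1), np.float64(87.5)), (np.float64(-20.0), np.float64(56.9), np.float64(87.7)), (np.float64(0.0), np.float64(56.5), np.float64(87.6)), (np.float64(20.0), np.float64(56.7), np.float64(87.8))]
 slot ends x -0.07245080786304739 None
p2 [(np.float64(-60.0), np.float64(-77.7), np.float64(-55.0)), (np.float64(-40.0), np.float64(-77.7), np.float64(-54.9)), (np.float64(-20.0), np.float64(-77.6), np.float64(-55.1)), (np.float64(0.0), np.float64(-77.6), np.float64(-55.0)), (np.float64(20.0), np.float64(-77.7), np.float64(-54.7)), (np.float64(40.0), np.float64(-77.7), np.float64(-55.0)), (np.float64(60.0), np.float64(-77.6), np.float64(-55.0))]
 slot ends x -0.07189621012268911 0.07771252499466931
block x,y range [-0.0838138   0.08895153] [-0.10086992  0.10672584]
```

View pics/w11.png

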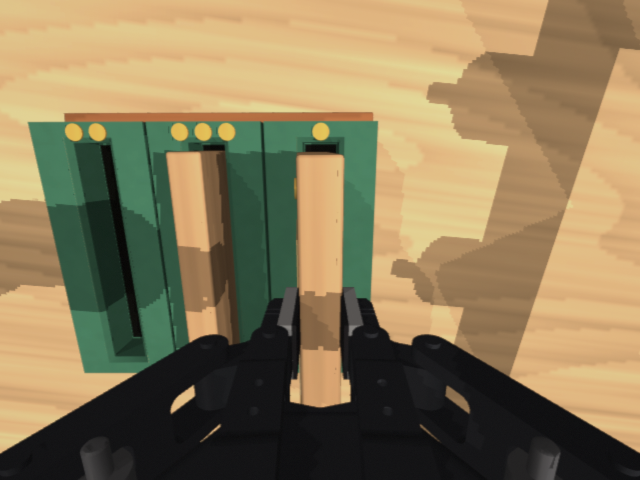

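Call:
drive_tool(targets=[{"grip": 0.1, "dp": [0.01, 0.001, 0.0005], "twist": 0}, {"grip": 0.1, "dp": [0.018, 0.001, 0.0005], "twist": 0}, {"grip": 0.1, "dp": [0.024, 0.001, 0.0005], "twist": 0}, {"grip": 0.1, "dp": [0.029, 0.001, 0.0005], "twist": 0}, {"grip": 0.1, "dp": [0.034, 0.001, 0.0005], "twist": 0}, {"grip": 0.1, "dp": [0.034, 0.001, 0.0005], "twist": 0}])

```text
time_s: 15.1
ee_pos: [0.4405, 0.3746, 0.0892]
ee_rot: [-0.106, 1.57, 0.105]
contact_force: [-0.4, 0.5, -2.6]
opening: 0.0167
```

Call:
drive_tool(targets=[{"grip": 0.1, "dp": [0.004, -0.0005, 0], "twist": 0}, {"grip": 0.1, "dp": [0.008, -0.0005, 0], "twist": 0}, {"grip": 0.1, "dp": [0.011, -0.0005, 0], "twist": 0}, {"grip": 0.1, "dp": [0.013, -0.0005, 0], "twist": 0}, {"grip": 0.1, "dp": [0.0135, -0.0005, 0], "twist": 0}, {"grip": 0.1, "dp": [0.0135, -0.0005, 0], "twist": 0}])

```text
time_s: 15.7
ee_pos: [0.441, 0.3744, 0.0767]
ee_rot: [-0.106, 1.569, 0.106]
contact_force: [-0.5, 1.2, -2.1]
opening: 0.0167
```

Call:
drive_tool(targets=[{"grip": 0.1, "dp": [0.001, 0, 0], "twist": 0}, {"grip": 0.1, "dp": [0.002, 0, 0], "twist": 0}, {"grip": 0.1, "dp": [0.003, 0, 0], "twist": 0}, {"grip": 0.1, "dp": [0.003, 0, 0], "twist": 0}])

```text
time_s: 16.1
ee_pos: [0.4413, 0.3745, 0.0756]
ee_rot: [-0.105, 1.567, 0.106]
contact_force: [-2.0, -0.1, 5.7]
opening: 0.0171
```

Call:
drive_tool(targets=[{"grip": 0.24, "dp": [-0.001, 0, 0], "twist": 0}, {"grip": 0.3, "dp": [-0.001, 0, 0], "twist": 0}, {"grip": 0.4, "dp": [-0.001, 0, 0], "twist": 0}, {"grip": 0.5, "dp": [-0.001, 0, 0], "twist": 0}, {"grip": 0.5, "dp": [-0.02, 0, 0], "twist": 0}, {"grip": 0.5, "dp": [-0.06, 0, 0], "twist": 0}, {"grip": 0.5, "dp": [-0.11, 0, 0], "twist": 0}, {"grip": 0.6, "dp": [-0.15, 0, 0], "twist": 0}], force=20)

```text
time_s: 16.9
ee_pos: [0.4413, 0.3743, 0.2261]
ee_rot: [-0.105, 1.567, 0.106]
contact_force: [1.2, 0.5, 1.1]
opening: 0.0511
```

Call:
drive_tool(targets=[{"grip": 1, "dp": [0, -0.03, 0.04], "twist": 0}, {"grip": 1, "dp": [0, -0.06, 0.06], "twist": 0}, {"grip": 1, "dp": [0, -0.06, 0.06], "twist": 0}, {"grip": 1, "dp": [0, -0.06, 0.06], "twist": 0}])

```text
time_s: 17.3
ee_pos: [0.509, 0.3222, 0.2233]
ee_rot: [-0.104, 1.569, 0.104]
contact_force: [-0.6, -0.1, -0.1]
opening: 0.0855
```

```bash
python3 - <<'E'
from h import *
s,Rm,I,D,P=rack("w12");a=np.radians(7.7);ex=np.array([np.cos(a),np.sin(a)]);ey=np.array([-ex[1],ex[0]]);d=P[...,:2]-np.array([.4506,.302]);x=d@ex;y=d@ey;Z=P[...,2]
for n,yc in(("clay",0),("b1",.07)):
    m=(D>0)&(Z>.072)&(Z<.09)&(np.abs(y-yc)<.03)&(np.abs(x)<.1);print(n,m.sum(),"z",np.median(Z[m]),"x",np.percentile(x[m],[.5,99.5]),"y",np.percentile(y[m],[1,99]))
E
```

```text
t 17.3 p [0.509  0.3222 0.2233] xax [-0.001 -0.    -1.   ] yax [-0.132  0.991  0.   ] F [-0.6 -0.1 -0.1] op 0.0855 q [0.45 0.25 0.29 1.61 0.   0.32]
top z 0.041836836319690346 32494 ((0.45086348056793213, 0.30472588539123535), (0.17426687479019165, 0.20871199667453766), 7.827390193939209)
p1 [(np.float64(-60.0), np.float64(61.4), np.float64(88.0)), (np.float64(-40.0), np.float64(61.6), np.float64(88.0)), (np.float64(-20.0), np.float64(60.9), np.float64(87.9)), (np.float64(0.0), np.float64(60.9), np.float64(88.2)), (np.float64(20.0), np.float64(61.0), np.float64(88.1)), (np.float64(40.0), np.float64(61.1), np.float64(88.2)), (np.float64(60.0), np.float64(61.2), np.float64(88.5))]
 slot ends x -0.07494267112373275 0.07881905466649107
p2 [(np.float64(-60.0), np.float64(-78.6), np.float64(-55.9)), (np.float64(-40.0), np.float64(-78.5), np.float64(-55.6)), (np.float64(-20.0), np.float64(-78.5), np.float64(-55.7)), (np.float64(0.0), np.float64(-78.5), np.float64(-55.5)), (np.float64(20.0), np.float64(-78.4), np.float64(-55.5)), (np.float64(40.0), np.float64(-78.3), np.float64(-55.7)), (np.float64(60.0), np.float64(-78.2), np.float64(-55.6))]
 slot ends x -0.07384116609630598 0.07593318026908383
block x,y range [-0.08617633  0.08733465] [-0.10106594  0.10639203]
clay 4102 z 0.07785462874463228 x [-0.06864964  0.06932837] y [-0.00603809  0.01134799]
b1 4249 z 0.07783106864730638 x [-0.06724131  0.07020564] y [0.06148976 0.07923548]
```

Call:
drive_tool(targets=[{"grip": 1, "dp": [0, -0.045, -0.01], "twist": 0}, {"grip": 1, "dp": [0, -0.09, -0.02], "twist": 0}, {"grip": 1, "dp": [0, -0.135, -0.03], "twist": 3}, {"grip": 1, "dp": [0, -0.18, -0.04], "twist": 6}, {"grip": 1, "dp": [0, -0.225, -0.05], "twist": 9}, {"grip": 1, "dp": [0, -0.27, -0.06], "twist": 12}, {"grip": 1, "dp": [0, -0.315, -0.07], "twist": 15}, {"grip": 1, "dp": [0, -0.36, -0.08], "twist": 18}])

```text
time_s: 18.15
ee_pos: [0.477, -0.0449, 0.2238]
ee_rot: [0.141, 1.566, -0.14]
contact_force: [2.2, -0.8, -0.6]
opening: 0.0855
```

```bash
python3 -c "
from h import *
go(.452,-.189,.14,76.1)"
```

```text
t 18.15 p [ 0.477  -0.0449  0.2238] xax [ 0.  0. -1.] yax [0.178 0.984 0.   ] F [ 2.2 -0.8 -0.6] op 0.0855 q [-0.23 -0.08 -0.06  1.59  0.   -0.06]
dp [ 0.0837 -0.1462  0.0011] twist 3.63
```

Call:
drive_tool(targets=[{"grip": 1, "dp": [0, -0.045, 0.001], "twist": 3.6}, {"grip": 1, "dp": [0, -0.09, 0.001], "twist": 3.6}, {"grip": 1, "dp": [0.03, -0.13, 0.001], "twist": 3.6}, {"grip": 1, "dp": [0.06, -0.14, 0.001], "twist": 3.6}, {"grip": 1, "dp": [0.08, -0.14, 0.001], "twist": 3.6}, {"grip": 1, "dp": [0.08, -0.14, 0.001], "twist": 3.6}, {"grip": 1, "dp": [0.08, -0.14, 0.001], "twist": 3.6}])

```text
time_s: 18.85
ee_pos: [0.4536, -0.1814, 0.1438]
ee_rot: [0.189, 1.563, -0.189]
contact_force: [-0.3, -0.6, 0.1]
opening: 0.0853
```

```bash
python3 -c "
from h import *
boards('w13');go(.452,-.189,.0115,76.1)"
```

```text
[  266   149    87   172 13944] [ 0.4535 -0.1891] [0.0641 0.1393] 76.3 0.01933290996369777
t 18.9 p [ 0.4544 -0.1818  0.1449] xax [ 0.001 -0.001 -1.   ] yax [ 0.238  0.971 -0.   ] F [ 0.3  0.3 -0.1] op 0.0852 q [-0.52 -0.05 -0.19  1.43  0.   -0.28]
dp [ 0.1334 -0.0075 -0.0008] twist 0.11
```

Call:
drive_tool(targets=[{"grip": 1, "dp": [0.04, -0.0075, -0.002], "twist": 0}, {"grip": 1, "dp": [0.08, -0.0075, -0.002], "twist": 0}, {"grip": 1, "dp": [0.11, -0.0075, -0.002], "twist": 0}, {"grip": 1, "dp": [0.123, -0.0075, -0.002], "twist": 0}, {"grip": 1, "dp": [0.131, -0.0075, -0.002], "twist": 0}, {"grip": 1, "dp": [0.131, -0.0075, -0.002], "twist": 0}, {"grip": 1, "dp": [0.131, -0.0075, -0.002], "twist": 0}])

```text
time_s: 19.6
ee_pos: [0.4516, -0.19, 0.0148]
ee_rot: [0.189, 1.559, -0.191]
contact_force: [-0.3, -0.1, 0.7]
opening: 0.0854
```

Call:
drive_tool(targets=[{"grip": 0.7, "dp": [0, 0, 0], "twist": 0}, {"grip": 0.7, "dp": [0, 0, 0], "twist": 0}, {"grip": 0.65, "dp": [0, 0, 0], "twist": 0}, {"grip": 0.6, "dp": [0, 0, 0], "twist": 0}, {"grip": 0.6, "dp": [0, 0, 0], "twist": 0}], force=40)

```text
time_s: 20.1
ee_pos: [0.4516, -0.19, 0.0149]
ee_rot: [0.189, 1.559, -0.191]
contact_force: [0.1, 1.4, 5.6]
opening: 0.0626
```

Call:
drive_tool(targets=[{"grip": 0.6, "dp": [-0.03, 0, 0], "twist": 0}, {"grip": 0.6, "dp": [-0.08, 0, 0], "twist": 0}, {"grip": 0.6, "dp": [-0.13, 0.01, 0], "twist": -5}, {"grip": 0.6, "dp": [-0.15, 0.05, 0], "twist": -12}, {"grip": 0.6, "dp": [-0.15, 0.09, -0.001], "twist": -18}, {"grip": 0.6, "dp": [-0.15, 0.13, -0.002], "twist": -25}, {"grip": 0.6, "dp": [-0.15, 0.165, -0.003], "twist": -25}, {"grip": 0.6, "dp": [-0.15, 0.174, -0.003], "twist": -25}])

```text
time_s: 20.9
ee_pos: [0.4887, -0.0166, 0.1624]
ee_rot: [-0.154, 1.566, 0.157]
contact_force: [0.1, -0.3, -1.8]
opening: 0.0629
```

Call:
drive_tool(targets=[{"grip": 0.6, "dp": [0.02, 0, 0], "twist": 0}, {"grip": 0.6, "dp": [0.04, 0, 0], "twist": 0}, {"grip": 0.6, "dp": [0.055, 0, 0], "twist": 0}, {"grip": 0.6, "dp": [0.055, 0, 0], "twist": 0}, {"grip": 0.6, "dp": [0.055, 0, 0], "twist": 0}])

```text
time_s: 21.4
ee_pos: [0.4883, -0.0201, 0.1075]
ee_rot: [-0.152, 1.567, 0.152]
contact_force: [0.1, 0.3, -2.0]
opening: 0.0626
```

```bash
python3 -c "
from h import *
go(.4903,-.0208,.0895,101.2)"
```

```text
t 21.4 p [ 0.4883 -0.0201  0.1075] xax [-0.001 -0.    -1.   ] yax [-0.192  0.981  0.   ] F [ 0.1  0.3 -2. ] op 0.0626 q [-0.18 -0.03 -0.25  1.35 -0.   -0.37]
dp [ 0.018  -0.0011  0.0018] twist -0.12
```

Call:
drive_tool(targets=[{"grip": 0.6, "dp": [0.006, -0.0005, 0.002], "twist": 0}, {"grip": 0.6, "dp": [0.012, -0.0005, 0.002], "twist": 0}, {"grip": 0.6, "dp": [0.017, -0.0005, 0.002], "twist": 0}, {"grip": 0.6, "dp": [0.017, -0.0005, 0.002], "twist": 0}, {"grip": 0.6, "dp": [0.017, -0.0005, 0.002], "twist": 0}, {"grip": 0.6, "dp": [0.017, -0.0005, 0.002], "twist": 0}])

```text
time_s: 22.0
ee_pos: [0.4911, -0.0198, 0.091]
ee_rot: [-0.152, 1.565, 0.152]
contact_force: [-0.6, -0.7, -2.5]
opening: 0.0626
```

Call:
drive_tool(targets=[{"grip": 0.6, "dp": [0.001, 0, 0], "twist": 0}, {"grip": 0.6, "dp": [0.002, 0, 0], "twist": 0}, {"grip": 0.6, "dp": [0.002, 0, 0], "twist": 0}, {"grip": 0.6, "dp": [0.002, 0, 0], "twist": 0}])

```text
time_s: 22.4
ee_pos: [0.4909, -0.0198, 0.0888]
ee_rot: [-0.152, 1.565, 0.152]
contact_force: [0.4, -0.9, -1.4]
opening: 0.0624
```

Call:
drive_tool(targets=[{"grip": 0.6, "dp": [0.0005, -0.001, 0], "twist": 0}, {"grip": 0.6, "dp": [0.0015, -0.001, 0], "twist": 0}, {"grip": 0.6, "dp": [0.002, -0.001, 0], "twist": 0}, {"grip": 0.6, "dp": [0.002, -0.001, 0], "twist": 0}])

```text
time_s: 22.8
ee_pos: [0.4913, -0.0209, 0.0878]
ee_rot: [-0.153, 1.565, 0.152]
contact_force: [-3.0, 0.3, 4.0]
opening: 0.0622
```

Contact. Release as before, then lift and measure.

Call:
drive_tool(targets=[{"grip": 0.73, "dp": [0, 0, 0], "twist": 0}, {"grip": 0.75, "dp": [0, 0, 0], "twist": 0}, {"grip": 0.77, "dp": [0, 0, 0], "twist": 0}, {"grip": 0.79, "dp": [0, 0, 0], "twist": 0}, {"grip": 0.81, "dp": [0, 0, 0], "twist": 0}, {"grip": 0.85, "dp": [0, 0, 0], "twist": 0}, {"grip": 0.9, "dp": [0, 0, 0], "twist": 0}, {"grip": 1, "dp": [0, 0, 0], "twist": 0}], force=20)

```text
time_s: 23.6
ee_pos: [0.4911, -0.0207, 0.0868]
ee_rot: [-0.152, 1.565, 0.153]
contact_force: [-0.2, -0.3, -0.2]
opening: 0.0849
```

Call:
drive_tool(targets=[{"grip": 1, "dp": [-0.02, 0, 0], "twist": 0}, {"grip": 1, "dp": [-0.06, 0, 0], "twist": 0}, {"grip": 1, "dp": [-0.1, 0.01, 0.02], "twist": 0}, {"grip": 1, "dp": [-0.1, 0.015, 0.03], "twist": 0}, {"grip": 1, "dp": [-0.1, 0.015, 0.03], "twist": 0}, {"grip": 1, "dp": [-0.1, 0.015, 0.03], "twist": 0}])

```text
time_s: 24.2
ee_pos: [0.5168, -0.0002, 0.1855]
ee_rot: [-0.153, 1.568, 0.153]
contact_force: [-0.8, -0.6, -0.4]
opening: 0.0857
```

```bash
python3 -c "
from h import *
lean('w14');go(.4879,-.0133,.0865,101.2)"
```

```text
t 24.2 p [ 5.168e-01 -2.000e-04  1.855e-01] xax [-0.003  0.    -1.   ] yax [-0.193  0.981  0.001] F [-0.8 -0.6 -0.4] op 0.0857 q [-0.13  0.02 -0.04  1.51 -0.   -0.32]
14212 x range [-0.06815647  0.06989725] y [-0.04039344  0.01744123] zmax 0.09346308414179266
ridge x -0.06 y,z [0.0037 0.0928]
ridge x -0.03 y,z [0.0042 0.0927]
ridge x 0 y,z [0.0042 0.0926]
ridge x 0.03 y,z [0.0041 0.0925]
soil face: slope y deg 45.215990699746094 skew deg -0.07756020255948459 z at y=-20 0.06912066417682199 expect 0.07680000000000001
t 24.25 p [ 5.163e-01 -3.000e-04  1.850e-01] xax [-0.004  0.    -1.   ] yax [-0.193  0.981  0.001] F [ 0.9 -0.1 -1.5] op 0.0856 q [-0.13  0.02 -0.04  1.51 -0.   -0.32]
dp [ 0.0986 -0.0074 -0.03  ] twist -0.08
```

Call:
drive_tool(targets=[{"grip": 0.7, "dp": [0, -0.007, -0.028], "twist": 0}, {"grip": 0.585, "dp": [0.02, -0.007, -0.028], "twist": 0}, {"grip": 0.585, "dp": [0.05, -0.007, -0.028], "twist": 0}, {"grip": 0.585, "dp": [0.075, -0.007, -0.028], "twist": 0}, {"grip": 0.585, "dp": [0.09, -0.007, -0.028], "twist": 0}, {"grip": 0.585, "dp": [0.098, -0.007, -0.028], "twist": 0}, {"grip": 0.585, "dp": [0.098, -0.007, -0.028], "twist": 0}, {"grip": 0.585, "dp": [0.098, -0.007, -0.028], "twist": 0}])

```text
time_s: 25.05
ee_pos: [0.4914, -0.0127, 0.0889]
ee_rot: [-0.152, 1.566, 0.152]
contact_force: [-1.3, 0.1, -0.3]
opening: 0.0499
```

```bash
python3 -c "
from h import *
go(.49,-.0128,.0865,101.2)"
```

```text
t 25.05 p [ 0.4914 -0.0127  0.0889] xax [-0. -0. -1.] yax [-0.193  0.981  0.   ] F [-1.3  0.1 -0.3] op 0.0499 q [-0.16 -0.02 -0.27  1.32 -0.   -0.36]
dp [ 0.0024  0.0002 -0.0014] twist -0.09
```

Pose matches the first run; repeat the swing-up, starting 2 mm lower.

Call:
drive_tool(targets=[{"grip": 0.55, "dp": [0.002, -0.003, 0], "twist": 0}, {"grip": 0.51, "dp": [0.001, -0.006, 0], "twist": 0}, {"grip": 0.48, "dp": [0, -0.008, 0], "twist": 0}, {"grip": 0.45, "dp": [-0.002, -0.0105, 0], "twist": 0}, {"grip": 0.45, "dp": [-0.003, -0.012, 0], "twist": 0}, {"grip": 0.42, "dp": [-0.005, -0.014, 0], "twist": 0}, {"grip": 0.4, "dp": [-0.007, -0.0165, 0], "twist": 0}, {"grip": 0.4, "dp": [-0.007, -0.0165, 0], "twist": 0}])

```text
time_s: 25.85
ee_pos: [0.4959, -0.0291, 0.0972]
ee_rot: [-0.153, 1.563, 0.151]
contact_force: [-0.7, 0.4, 1.6]
opening: 0.0343
```

Call:
drive_tool(targets=[{"grip": 0.37, "dp": [-0.002, -0.003, 0], "twist": 0}, {"grip": 0.34, "dp": [-0.004, -0.005, 0], "twist": 0}, {"grip": 0.31, "dp": [-0.006, -0.008, 0], "twist": 0}, {"grip": 0.28, "dp": [-0.008, -0.01, 0], "twist": 0}, {"grip": 0.1, "dp": [-0.009, -0.0105, 0], "twist": 0}, {"grip": 0.1, "dp": [-0.009, -0.0105, 0], "twist": 0}, {"grip": 0.1, "dp": [-0.009, -0.0105, 0], "twist": 0}, {"grip": 0.1, "dp": [-0.009, -0.0105, 0], "twist": 0}], force=50)

```text
time_s: 26.65
ee_pos: [0.4966, -0.0392, 0.1046]
ee_rot: [-0.153, 1.566, 0.152]
contact_force: [-0.0, -0.9, -1.2]
opening: 0.0163
```

```bash
cat >> h.py <<'E'
def held():
    s,Rm=st();I,D=snapshot("wrist");P=cloud("wrist",D);q=(P-np.array(s["ee_pos"]))@Rm
    m=(D>0)&(np.abs(q[...,1])<.03)&(np.abs(q[...,0])<.02)&(q[...,2]<-.03)&(q[...,2]>-.09);t=q[m]
    print(len(t),"top x",np.median(t[:,0]),"z end",np.percentile(t[:,2],[0,.5]),"y",np.percentile(t[:,1],[1,99]),"slope",np.polyfit(t[:,2],t[:,0],1))
E
python3 -c "
from h import *
held()"
```

```text
t 26.65 p [ 0.4966 -0.0392  0.1046] xax [-0. -0. -1.] yax [-0.193  0.981 -0.   ] F [-0.  -0.9 -1.2] op 0.0163 q [-0.21 -0.01 -0.23  1.35 -0.   -0.41]
4968 top x -0.0020637971427699313 z end [-0.07023857 -0.07023076] y [-0.00979835  0.00937857] slope [-0.00116174 -0.00186078]
```

Call:
drive_tool(targets=[{"grip": 0.1, "dp": [-0.02, 0, 0], "twist": 0}, {"grip": 0.1, "dp": [-0.06, 0, 0], "twist": 0}, {"grip": 0.1, "dp": [-0.1, 0.03, 0], "twist": 1}, {"grip": 0.1, "dp": [-0.1, 0.075, 0.005], "twist": 2}, {"grip": 0.1, "dp": [-0.1, 0.12, 0.01], "twist": 3.4}, {"grip": 0.1, "dp": [-0.1, 0.165, 0.012], "twist": 3.4}, {"grip": 0.1, "dp": [-0.1, 0.21, 0.015], "twist": 3.4}, {"grip": 0.1, "dp": [-0.1, 0.245, 0.018], "twist": 3.4}])

```text
time_s: 27.5
ee_pos: [0.4658, 0.2074, 0.2043]
ee_rot: [-0.106, 1.57, 0.108]
contact_force: [1.6, -1.1, -2.5]
opening: 0.0168
```

Call:
drive_tool(targets=[{"grip": 0.1, "dp": [0, 0.02, 0], "twist": 0}, {"grip": 0.1, "dp": [0, 0.03, 0], "twist": 0}, {"grip": 0.1, "dp": [0.03, 0.03, 0], "twist": 0}, {"grip": 0.1, "dp": [0.06, 0.03, 0], "twist": 0}, {"grip": 0.1, "dp": [0.075, 0.03, 0], "twist": 0}, {"grip": 0.1, "dp": [0.075, 0.03, 0], "twist": 0}, {"grip": 0.1, "dp": [0.075, 0.03, 0], "twist": 0}])

```text
time_s: 28.2
ee_pos: [0.4633, 0.2342, 0.1302]
ee_rot: [-0.105, 1.568, 0.105]
contact_force: [0.5, 0.2, -2.0]
opening: 0.0167
```

```bash
python3 -c "
from h import *
go(.4615,.2355,.112,97.7);held();s,Rm,I,D,P=rack('w15')"
```

```text
t 28.2 p [0.4633 0.2342 0.1302] xax [-0. -0. -1.] yax [-0.134  0.991 -0.   ] F [ 0.5  0.2 -2. ] op 0.0167 q [ 0.34  0.04 -0.13  1.4  -0.    0.2 ]
dp [ 0.0182  0.0016 -0.0016] twist -0.02
t 28.2 p [0.4633 0.2342 0.1302] xax [-0. -0. -1.] yax [-0.134  0.991 -0.   ] F [ 0.5  0.2 -2. ] op 0.0167 q [ 0.34  0.04 -0.13  1.4  -0.    0.2 ]
4886 top x -0.002985368466983169 z end [-0.06950198 -0.06949324] y [-0.00971421  0.00949782] slope [-0.00165022 -0.00279618]
t 28.25 p [0.464  0.2345 0.1312] xax [ 0.002  0.001 -1.   ] yax [-0.134  0.991  0.   ] F [ 0.  -0.3 -1.6] op 0.0164 q [ 0.34  0.04 -0.13  1.4  -0.    0.2 ]
top z 0.04235904600368928 36388 ((0.45216503739356995, 0.3049108684062958), (0.17441624402999878, 0.20915953814983368), 7.693841934204102)
p1 [(np.float64(-60.0), np.float64(61.6), np.float64(83.3))]
 slot ends x -0.07365716456022474 0.07689341040100792
p2 [(np.float64(-60.0), np.float64(-80.9), np.float64(-55.2)), (np.float64(-40.0), np.float64(-85.0), np.float64(-52.8)), (np.float64(-20.0), np.float64(-84.2), np.float64(-52.6)), (np.float64(0.0), np.float64(-84.6), np.float64(-52.6)), (np.float64(20.0), np.float64(-84.4), np.float64(-52.5)), (np.float64(40.0), np.float64(-93.1), np.float64(-43.1))]
 slot ends x -0.07307281769506802 None
block x,y range [-0.08514499  0.08671857] [-0.10143416  0.10462449]
```

Call:
drive_tool(targets=[{"grip": 0.1, "dp": [0, 0.0008, -0.0025], "twist": 0}, {"grip": 0.1, "dp": [0.01, 0.0008, -0.0025], "twist": 0}, {"grip": 0.1, "dp": [0.02, 0.0008, -0.0025], "twist": 0}, {"grip": 0.1, "dp": [0.026, 0.0008, -0.0025], "twist": 0}, {"grip": 0.1, "dp": [0.031, 0.0008, -0.0025], "twist": 0}, {"grip": 0.1, "dp": [0.036, 0.0008, -0.0025], "twist": 0}, {"grip": 0.1, "dp": [0.038, 0.0008, -0.0025], "twist": 0}, {"grip": 0.1, "dp": [0.038, 0.0008, -0.0025], "twist": 0}])

```text
time_s: 29.1
ee_pos: [0.46, 0.236, 0.1023]
ee_rot: [-0.105, 1.565, 0.108]
contact_force: [-19.6, -4.1, 42.9]
opening: 0.0171
```

Call:
drive_tool(targets=[{"grip": 0.1, "dp": [-0.02, 0, 0], "twist": 0}, {"grip": 0.1, "dp": [-0.03, 0, 0], "twist": 0}, {"grip": 0.1, "dp": [-0.03, 0, 0], "twist": 0}, {"grip": 0.1, "dp": [-0.03, 0, 0], "twist": 0}, {"grip": 0.1, "dp": [-0.03, 0, 0], "twist": 0}])

```text
time_s: 29.6
ee_pos: [0.4595, 0.2346, 0.1197]
ee_rot: [-0.107, 1.572, 0.105]
contact_force: [-0.2, -0.9, -2.5]
opening: 0.017
```

```bash
cat > c.py <<'E'
from h import *
s,Rm=st();I,D=snapshot("wrist");P=cloud("wrist",D);q=(P-np.array(s["ee_pos"]))@Rm
v=q[...,2];u=q[...,1];Z=P[...,2]
m=(D>0)&(np.abs(u)<.03)&(np.abs(q[...,0])<.02)&(v<-.03)&(v>-.09);t=q[m]
for lo in np.arange(-.075,-.03,.01):
    k=t[(t[:,2]>lo)&(t[:,2]<lo+.01)]
    if len(k)>30:print("board v",round(lo,3),len(k),"top",np.round(np.median(k[:,0]),4),"u",np.round(np.percentile(k[:,1],[2,98]),4))
print("end",t[:,2].min())
# block top and dark slot near -x end, tool frame
b=(D>0)&(np.abs(Z-np.median(Z[(Z>.037)&(Z<.047)]))<.0022)
for lo in np.arange(-.095,-.06,.003):
    k=b&(v>lo)&(v<lo+.003)&(np.abs(u)<.034);uu=np.sort(u[k])
    if len(uu)>20:
        g=np.diff(uu);i=np.argmax(g);print("blk v",round(lo,3),len(uu),"ends",np.round([uu[0],uu[-1]],4),"gap",np.round([uu[i],uu[i+1]],4))
hs=cv2.cvtColor(I,cv2.COLOR_BGR2HSV);st_=(hs[...,0]>18)&(hs[...,0]<32)&(hs[...,1]>150)&(Z>.038)&(Z<.052)&(D>0)
n,L,S,C=cv2.connectedComponentsWithStats(st_.astype(np.uint8))
for i in range(1,n):
    if S[i,4]>30: k=L==i;print("stud",S[i,4],"u,v,z",np.round([u[k].mean(),v[k].mean(),Z[k].mean()],4))
E
python3 c.py
```

```text
t 29.6 p [0.4595 0.2346 0.1197] xax [-0.003 -0.001 -1.   ] yax [-0.134  0.991 -0.001] F [-0.2 -0.9 -2.5] op 0.017 q [ 0.34  0.04 -0.16  1.38 -0.    0.21]
board v -0.075 708 top -0.0021 u [-0.0079  0.0088]
board v -0.065 1330 top -0.0022 u [-0.0084  0.009 ]
board v -0.055 1229 top -0.0022 u [-0.01   0.009]
board v -0.045 1140 top -0.0022 u [-0.0083  0.0092]
board v -0.035 569 top -0.0022 u [-0.0093  0.0091]
end -0.07025579219282606
blk v -0.086 382 ends [-0.0338  0.034 ] gap [0.0129 0.0135]
blk v -0.083 659 ends [-0.0337  0.034 ] gap [0.0001 0.0007]
blk v -0.08 565 ends [-0.034   0.0339] gap [-0.0204 -0.0198]
blk v -0.077 655 ends [-0.0336  0.0337] gap [0.0007 0.0013]
blk v -0.074 380 ends [-0.0337  0.0339] gap [0.0061 0.012 ]
blk v -0.071 354 ends [-0.0338  0.034 ] gap [-0.0112  0.0115]
blk v -0.068 330 ends [-0.0339  0.0338] gap [-0.0141  0.0149]
blk v -0.065 384 ends [-0.0334  0.0337] gap [-0.0142  0.015 ]
blk v -0.062 321 ends [-0.0337  0.0338] gap [-0.0143  0.0151]
stud 212 u,v,z [-0.0066 -0.079   0.0432]
stud 209 u,v,z [ 0.0073 -0.079   0.0431]
stud 215 u,v,z [ 0.0562 -0.0791  0.0431]
stud 219 u,v,z [ 0.0702 -0.0791  0.0431]
stud 218 u,v,z [ 0.0841 -0.0791  0.0431]
stud 224 u,v,z [ 0.14   -0.0792  0.0432]
stud 156 u,v,z [ 0.128  -0.051   0.0472]
```

```bash
cat > d.py <<'E'
from h import *
s,Rm=st()
for cam in("scene","top"):
    I,D=snapshot(cam);P=cloud(cam,D);q=(P-np.array(s["ee_pos"]))@Rm;x,u,v=q[...,0],q[...,1],q[...,2]
    m0=(D>0)&(np.abs(u)<.035)&(np.abs(v)<.09)
    for lo in np.arange(-.01,.075,.008):
        k=m0&(x>lo)&(x<lo+.008);
        if k.sum()>5:
            e=k&(v>.05);f=k&(np.abs(v)<.05)
            print(cam,"x",round(lo,3),k.sum(),"v",np.round(np.percentile(v[k],[2,98]),4),"end n",e.sum(),"u",np.round(np.percentile(u[e],[3,50,97]),4) if e.sum()>3 else "","side n",f.sum(),np.round(np.percentile(u[f],[10,50,90]),4) if f.sum()>3 else "")
E
python3 d.py
```

```text
t 29.65 p [0.4595 0.2346 0.1197] xax [-0.003 -0.001 -1.   ] yax [-0.134  0.991 -0.001] F [-0.1  0.6 -2.8] op 0.0165 q [ 0.34  0.04 -0.16  1.38 -0.    0.21]
scene x -0.01 129 v [-0.0606  0.0713] end n 20 u [-0.0075 -0.0027  0.007 ] side n 102 [-0.0142 -0.0023  0.0149]
scene x -0.002 330 v [-0.059  0.072] end n 72 u [-0.0075  0.0015  0.0093] side n 240 [-0.0078  0.0011  0.0086]
scene x 0.006 38 v [0.0079 0.0736] end n 25 u [-0.0087  0.0001  0.0076] side n 13 [-0.0116 -0.0092  0.0134]
scene x 0.014 30 v [0.0688 0.0742] end n 30 u [-0.0096 -0.0025  0.0078] side n 0 
scene x 0.022 26 v [0.0685 0.0736] end n 26 u [-0.0092  0.0001  0.0075] side n 0 
scene x 0.03 27 v [0.0686 0.0735] end n 27 u [-0.01   -0.0011  0.006 ] side n 0 
scene x 0.038 26 v [0.0689 0.0733] end n 26 u [-0.0106 -0.003   0.0063] side n 0 
scene x 0.046 24 v [0.0687 0.0755] end n 24 u [-0.0105 -0.0013  0.0059] side n 0 
scene x 0.054 22 v [0.0684 0.0735] end n 22 u [-0.0116 -0.0035  0.005 ] side n 0 
scene x 0.07 248 v [-0.072   0.0875] end n 88 u [-0.0305  0.0149  0.0334] side n 127 [-0.0293  0.0152  0.0304]
top x -0.01
[... 341 characters left out ...]
  0.0653] end n 8 u [-0.0136 -0.0126 -0.0117] side n 29 [-0.0137 -0.0125 -0.0118]
top x 0.022 42 v [-0.0676  0.0619] end n 6 u [-0.0137 -0.0135 -0.0126] side n 31 [-0.0137 -0.013  -0.0122]
top x 0.03 50 v [-0.0674  0.0634] end n 6 u [-0.0141 -0.0139 -0.0131] side n 34 [-0.0147 -0.0137 -0.013 ]
top x 0.038 39 v [-0.0685  0.0605] end n 6 u [-0.0153 -0.0144 -0.0133] side n 24 [-0.0149 -0.0142 -0.0135]
top x 0.046 39 v [-0.0669  0.0665] end n 7 u [-0.0157 -0.0146 -0.0132] side n 24 [-0.015  -0.0146 -0.0138]
top x 0.054 24 v [-0.0679  0.058 ] end n 3 u  side n 16 [-0.0149 -0.0143 -0.0141]
top x 0.07 358 v [-0.0855  0.0856] end n 123 u [-0.0336 -0.0139  0.0312] side n 117 [-0.0326 -0.0246 -0.0161]
```

Call:
drive_tool(targets=[{"grip": 0.1, "dp": [0, 0.0035, 0], "twist": 0}, {"grip": 0.1, "dp": [0.006, 0.0035, 0], "twist": 0}, {"grip": 0.1, "dp": [0.012, 0.0035, 0], "twist": 0}, {"grip": 0.1, "dp": [0.016, 0.0035, 0], "twist": 0}, {"grip": 0.1, "dp": [0.018, 0.0035, 0], "twist": 0}, {"grip": 0.1, "dp": [0.018, 0.0035, 0], "twist": 0}])

```text
time_s: 30.35
ee_pos: [0.4596, 0.2383, 0.1031]
ee_rot: [-0.106, 1.569, 0.106]
contact_force: [-0.5, -0.3, -1.7]
opening: 0.0166
```

Call:
drive_tool(targets=[{"grip": 0.1, "dp": [0.002, 0, 0], "twist": 0}, {"grip": 0.1, "dp": [0.004, 0, 0], "twist": 0}, {"grip": 0.1, "dp": [0.006, 0, 0], "twist": 0}, {"grip": 0.1, "dp": [0.006, 0, 0], "twist": 0}])

```text
time_s: 30.75
ee_pos: [0.4598, 0.2384, 0.0975]
ee_rot: [-0.106, 1.569, 0.106]
contact_force: [0.8, 0.4, -3.3]
opening: 0.0172
```

Call:
drive_tool(targets=[{"grip": 0.1, "dp": [0.003, 0, 0], "twist": 0}, {"grip": 0.1, "dp": [0.006, 0, 0], "twist": 0}, {"grip": 0.1, "dp": [0.009, 0, 0], "twist": 0}, {"grip": 0.1, "dp": [0.012, 0, 0], "twist": 0}, {"grip": 0.1, "dp": [0.012, 0, 0], "twist": 0}])

```text
time_s: 31.25
ee_pos: [0.4595, 0.2383, 0.085]
ee_rot: [-0.106, 1.57, 0.106]
contact_force: [-0.9, 0.5, -1.9]
opening: 0.0168
```

Call:
drive_tool(targets=[{"grip": 0.1, "dp": [0.003, -0.0005, 0], "twist": 0}, {"grip": 0.1, "dp": [0.005, -0.001, 0], "twist": 0}, {"grip": 0.1, "dp": [0.007, -0.001, 0], "twist": 0}, {"grip": 0.1, "dp": [0.008, -0.001, 0], "twist": 0}, {"grip": 0.1, "dp": [0.009, -0.001, 0], "twist": 0}, {"grip": 0.1, "dp": [0.009, -0.001, 0], "twist": 0}])

```text
time_s: 31.85
ee_pos: [0.4601, 0.2375, 0.0767]
ee_rot: [-0.106, 1.568, 0.106]
contact_force: [-0.0, -0.8, -1.9]
opening: 0.0167
```

Call:
drive_tool(targets=[{"grip": 0.1, "dp": [0.001, 0, 0], "twist": 0}, {"grip": 0.1, "dp": [0.002, 0, 0], "twist": 0}, {"grip": 0.1, "dp": [0.002, 0, 0], "twist": 0}])

```text
time_s: 32.15
ee_pos: [0.4604, 0.2376, 0.0761]
ee_rot: [-0.106, 1.567, 0.106]
contact_force: [-2.2, -0.9, 5.1]
opening: 0.0166
```

Floor reached. Release and back away.

Call:
drive_tool(targets=[{"grip": 0.22, "dp": [0, 0, 0], "twist": 0}, {"grip": 0.26, "dp": [0, 0, 0], "twist": 0}, {"grip": 0.35, "dp": [-0.001, 0, 0], "twist": 0}, {"grip": 0.5, "dp": [-0.001, 0, 0], "twist": 0}, {"grip": 0.5, "dp": [-0.02, 0, 0], "twist": 0}, {"grip": 0.5, "dp": [-0.06, 0, 0], "twist": 0}, {"grip": 0.5, "dp": [-0.11, 0, 0], "twist": 0}, {"grip": 0.5, "dp": [-0.15, 0, 0], "twist": 0}], force=20)

```text
time_s: 32.95
ee_pos: [0.4604, 0.2376, 0.2271]
ee_rot: [-0.105, 1.567, 0.106]
contact_force: [1.0, 0.6, -0.6]
opening: 0.0429
```

Call:
drive_tool(targets=[{"grip": 0.6, "dp": [0, 0.035, 0.03], "twist": 0}, {"grip": 0.6, "dp": [0, 0.06, 0.05], "twist": 0}, {"grip": 0.6, "dp": [0, 0.06, 0.05], "twist": 0}, {"grip": 0.6, "dp": [0, 0.06, 0.05], "twist": 0}, {"grip": 0.6, "dp": [0, 0.06, 0.05], "twist": 0}])

```text
time_s: 33.45
ee_pos: [0.5012, 0.3031, 0.2245]
ee_rot: [-0.106, 1.569, 0.105]
contact_force: [-0.1, -0.0, -0.6]
opening: 0.0514
```

```bash
python3 - <<'E'
from h import *
s,Rm,I,D,P=rack("w20");a=np.radians(7.7);ex=np.array([np.cos(a),np.sin(a)]);ey=np.array([-ex[1],ex[0]]);d=P[...,:2]-np.array([.4506,.302]);x=d@ex;y=d@ey;Z=P[...,2]
for n,yc in(("clay",0),("b1",.07),("b2",-.07)):
    m=(D>0)&(Z>.072)&(Z<.09)&(np.abs(y-yc)<.03)&(np.abs(x)<.1);print(n,m.sum(),"z",np.percentile(Z[m],[5,50,95]),"x",np.percentile(x[m],[.5,99.5]),"y",np.percentile(y[m],[1,99]))
D0=np.load("topD.npy");J,T=snapshot("top")
for l in["jug","can","tamper","corering","brush"]: print(l,[(round(q["p"],2),np.round(q["at"])) for q in models.mark_of("top",l)[:1]])
E
```

```text
t 33.45 p [0.5012 0.3031 0.2245] xax [-0.001 -0.001 -1.   ] yax [-0.134  0.991 -0.001] F [-0.1 -0.  -0.6] op 0.0514 q [ 0.43  0.21  0.24  1.6  -0.    0.3 ]
top z 0.04207757417378016 29583 ((0.4516717791557312, 0.3043256998062134), (0.17460006475448608, 0.20888566970825195), 7.8495893478393555)
p1 [(np.float64(-60.0), np.float64(60.9), np.float64(89.4)), (np.float64(-40.0), np.float64(60.9), np.float64(89.5)), (np.float64(-20.0), np.float64(60.3), np.float64(89.6)), (np.float64(0.0), np.float64(60.3), np.float64(89.5)), (np.float64(20.0), np.float64(60.4), np.float64(89.5)), (np.float64(40.0), np.float64(60.4), np.float64(89.5)), (np.float64(60.0), np.float64(60.4), np.float64(89.7))]
 slot ends x -0.07379634359905511 0.07860507184142065
p2 [(np.float64(-60.0), np.float64(-87.1), np.float64(-60.1)), (np.float64(-40.0), np.float64(-87.0), np.float64(-60.0)), (np.float64(-20.0), np.float64(-87.0), np.float64(-59.9)), (np.float64(0.0), np.float64(-86.8), np.float64(-59.8)), (np.float64(20.0), np.float64(-86.7), np.float64(-59.7)), (np.float64(40.0), np.float64(-86.8), np.float64(-59.6)), (np.float64(60.0), np.float64(-86.5), np.float64(-59.5))]
 slot ends x -0.07399539441292459 0.07989621383470813
block x,y range [-0.08557165  0.08821087] [-0.10172966  0.10572171]
clay 3972 z [0.07682938 0.07807399 0.07920154] x [-0.06788768  0.06985936] y [-0.00673619  0.01081148]
b1 4170 z [0.07596404 0.07806479 0.07925903] x [-0.06649996  0.07131187] y [0.06075792 0.0784474 ]
b2 4156 z [0.07625243 0.07798937 0.07921516] x [-0.0685307  0.0696727] y [-0.07723845 -0.05944208]
jug [(0.84, array([234., 467.]))]
can [(0.68, array([203., 261.]))]
tamper [(0.74, array([307., 332.]))]
corering [(0.75, array([238., 425.]))]
brush [(0.58, array([225., 181.]))]
```

```bash
python3 -c "
from station import ticket
print(ticket.sign_off())"
```

```text
the job is handed in; nothing more can be done
None
```

Both boards are filed upright, board 1 in pocket 1 and then board 2 in pocket 2, and the job was handed in at about 33.5 s; no verdict was reported. Each was leaned on the stand, let go, swung upright with the back finger, and gripped again by its upper edge.

**Final depth check:**
- Both upper edges are level with the fixed clay board, at 78 mm.
- Along the slot, both are centred within about 2 mm.
- Across the slot, board 2 is within about 1 mm of centre and board 1 about 2.4 mm off, inside the 8 mm allowed.

**Irregularities:**
- **Board 2 touched the block on the first try:** it was tilted about 3° in the grip and hit the edge of pocket 2. The wrist read about 47 N at the end of that move, below the 80 N limit, but any peak within the move was not seen. I lifted it, measured the tilt, shifted 3.5 mm and it went in freely.
- **Bystanders:** the network marks for jug, can, core ring and brush are within about 4 pixels of where they started, roughly 10 mm at bench level.
- **Tamper not confirmed:** no mark was found for it at the start, and the one reported at the end was on the stand, which is wrong. The arm never went near it.

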